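Mix a culture bottle and clamp it on the shaker

ROBOT

A 7-joint arm with a two-finger parallel gripper is mounted at the origin on the work surface. World frame = base frame: x ahead of the robot, y to its left, z up, the work surface at z = 0. Lengths are in m, angles in rad, forces in N, time in s.
With the tool pointing down it reaches from about 0.425 to 0.925 m from the base axis. Payload 6.8 kg.
Tool frame: the origin (TCP) lies between the finger pads; the fingertips stand 11 mm ahead of it and the grasp point (between the pads) lies 8 mm behind it; z points along the fingers, y is the line along which they close (so a half turn about z gives the same grasp; the last joint's range is limited). The gripper opens to 85 mm and grips with 20 to 120 N. Pads are 22 mm wide; open, the fingers measure 114 mm over their backs; the gripper's body (76 mm by 85 mm) begins 54 mm behind the grasp point. The pads swing forward as they close: fully open they stand 13 mm farther back than shut.
Start: joints at [1.229, 0.477, 0.022, 1.555, -0.011, 1.109, -0.083], TCP at [0.156, -0.657, 0.242] pointing down, gripper open.
Joint ranges: [-2.96, 2.96], [-0.34, 2.1], [-1.41, 1.46], [0.24, 2.44], [-1.37, 4.51], [0.17, 1.92], [-2.96, 2.96]. Speed limits (rad/s): [2.39, 2.39, 3.14, 3.14, 3.14, 3.14, 3.14].

INTERFACE

Orientations are given as a rotation vector (axis times angle).
In Python, from bench import r gives the robot as it stands.
- The arm moves only by the tool send_rows, never from a script. Its argument "deltas" is a list of rows, each an object of numbers: "dx", "dy", "dz": the shift along the world's x, y, z in mm; "rx", "ry", "rz": the turn, a rotation vector about the world's x, y, z in degrees. A call has 1 to 5 rows; each row is the pose to reach, as a shift and turn from the pose commanded when the call began; what a row does not reach only later rows make up. A row lasts 1/12 s, in which the tool goes at most 41.7 mm and 7.16 degrees, less where a joint would pass 70% of its speed; a pose out of reach is approached as far as the arm can. A call with a gripper value outside its range is refused whole. "jaw" is the finger opening in mm, from 0 to 85.4, set as the call begins (left out, the last holds). The fingers move at their own pace and stop on an object; "newtons" is the grip in N (left out, the last holds). Time passes only in rows, so rows that repeat a pose let the fingers close. It gives the time, the measured TCP pose, the force, the opening and the grip force at its end, in the units of the state.
- r.get_obs(): the state, without advancing time (a new reading comes with each control period).
- r.grab_frame(name): name is "side" or "top" or "wrist"; returns a dict with "frame" (420x560x3 uint8, blue, green, red), "z_map" (420x560 float32, m along the optical axis (not along the pixel's ray), 0 where there is no reading), "vertical_fov" (degrees; the focal length in pixels is half the picture's height over the tangent of half this angle, whatever the lens; pixels are square), "cx", "cy" (the principal point, pixels), "xyz" and "orientation" of the camera in the world. Camera axes: x right, y down, z forward; pixel columns grow to the right and rows downward; lengths in m; the calibration is good to about 2 mm. A picture is of the moment at which its call begins.
- r.hand_in(): hands the job in; it is judged then, once.
The state is a dict: "clock": time; "joints": joint angles; "qvel": joint speeds; "tau": joint torques, N m; "tcp_pos": TCP position; "orientation": TCP orientation; "contact_force": force on the tool from outside, world axes, zero at the start; "moment": the same for the moment, N m; "grip_width": finger opening in m; "gripper_force": force on a finger pad.
Only numpy, scipy, OpenCV 4.12 (cv2) and the standard library are available. Lean on these libraries where they do the work, as an engineer would, in place of code of your own. Each camera call takes 0.05 s, during which the arm holds its last target. There are 200 camera calls.

TASK

Take the orange-capped culture bottle from the white caddy, turn it over until its cap points well below level so that it mixes, then stand it upright on the shaker's platform in front of the V of the clamp's fixed jaw and let go of it. Then pump the clamp's orange trigger towards its black handle until the moving jaw has come in and its sprung pad presses the bottle into the V, firmly but never so hard that the pad is pushed all the way in, and finish while still holding the trigger squeezed. Bring the jaw in with the trigger alone, not by pushing the jaw or its bar, and leave the other things on the table where they are.

Things in the scene. Friction and masses are not known exactly. Their poses are not given: they have to be found in the camera images.
- bottle_orange: Blood culture bottle with an orange cap, 132 mm tall, about 0.14 kg, in one of the three front cells of the caddy (which one varies). Brown cylinder of 42 mm diameter from 0 to 88 mm above its underside (white label on it), then a shoulder, a 21 mm neck, and a cap 29 mm across from 112 to 132 mm. Origin: centre of the underside; z points to the cap; round, so its yaw means nothing.
- bottle_blue: The same bottle with a blue cap, to be left alone. Origin: centre of the underside.
- bottle_purple: The same bottle with a purple cap, to be left alone. Origin: centre of the underside.
- caddy: White caddy, fixed, 230 mm (x) by 350 mm (y); origin: centre of its underside. Front half (-x, nearer the robot): three open cells in a row along y, 105 mm apart, floor 4 mm high, outer walls 34 mm and partitions 24 mm high, one bottle about the middle of each, some 55 mm to -x of the origin. Rear half (x above 0): supplies, up to 50 mm high.
- shaker: White laboratory shaker, fixed and still, 300 (x) by 290 mm (y), platform 100 mm above the table; origin: centre of its underside, on the table. On the platform a one-hand bar clamp lies on its side: steel bar along y through a black housing (x -22 to 64, y -59 to 5 mm, 53 mm high over the platform); handle and trigger reach out to -x, the two jaws to +x, all 5 to 40 mm above the platform.
- seat (a point): Point on the platform's top where the centre of the bottle's underside is once seated in the V; axes as the shaker's. The fixed jaw's V (two orange faces, 8 to 34 mm above the platform, 24 mm to either side in x) lies to its -y side and opens to +y; the moving pad comes in from +y. A bottle let go up to 10 mm to +y of this point and 5 mm aside is pushed over the platform into the V by the jaw.
- pad_face (a point): Centre of the face of the moving jaw's orange pad, 21 mm above the platform, 36 mm wide (x), 26 mm high; axes as the shaker's, the face looks to -y. The black jaw behind it reaches 39 mm above the platform and lies 18 to 36 mm behind the face. At the start the face stands 35 to 49 mm to +y of seat, 14 to 28 mm clear of a seated bottle.
- jaw (a joint): How far the moving jaw and its toothed bar (3.5 mm pitch) have come in, in m, 0 to 0.050; 0 to 0.014 at the start. A ratchet: it runs inwards only, freely if pushed, but is to be moved by the trigger alone. A full squeeze brings it in about 7 mm; when the trigger is let out the jaw stays, or springs back to the last tooth, up to 3.5 mm. Above some 10 N on the pad it may slip a tooth.
- jaw_pad (a joint): How far the moving jaw's pad is pressed back into the jaw against its spring, in m: 0 out and free, 0.010 fully in. The spring gives 1.2 N per mm, so this tells the force on the bottle (0.005 is 6 N); a red plunger between pad and jaw gets shorter. Well pressed means 0.002 to 0.009.
- trigger (a joint): Angle of the clamp's orange trigger in rad: 0 let out, 0.195 fully squeezed (its stop). It swings level towards the shaker's -y, to the handle, about an upright pivot 114 mm to +x of its pull point, which travels 22 mm. Its spring needs 3 N at the pull point to start, 5 N at the end, plus 0.5 N per N on the jaw. A stroke from below 0.03 to above 0.185 gains two teeth, a shorter one less; its first part may be idle.
- trigger_pull (a point): Point on the trigger's +y side where a finger pulls it, 23 mm above the platform, moving with it; axes as the shaker's with the trigger let out. The trigger is a blade 14 mm thick, 10 to 36 mm above the platform, long along x: from 45 mm to -x of this point to the housing 38 mm to +x.
- handle_grip (a point): Point on the -y side of the fixed black handle, opposite the pull point, 23 mm above the platform, 140 mm to -x and 88 mm to -y of seat. The handle is 16 mm thick (from here to +y), 8 to 38 mm above the platform, from 48 mm to -x of this point to the housing 38 mm to +x. Across handle and trigger it measures 60 mm in y with the trigger let out, 38 mm squeezed. The space beside both is clear.
- specimen_cup: Cream plastic specimen cup with an orange lid, 62 mm across, 68 mm tall, standing on the table. Origin: centre of its underside. To be left alone.
- tape_roll: Blue roll of bandage tape lying flat, 80 mm across, 25 mm high. Origin: centre of its underside. To be left alone.
- antiseptic: Pale antiseptic bottle with a blue cap, 60 mm across, 160 mm tall. Origin: centre of its underside. To be left alone.

How it is judged:
By the outcome, as a careful person would: the job done as asked, in the order asked, and still so for the second after the job is handed in, while the arm keeps its last pose, push and grip.
It also fails if it takes over 72 s, if anything falls off the work surface, if the arm or the gripper's body presses on something with over 40 N, if the wrist force passes 120 N, or if a joint passes its speed limit or range.

## Working session

There is one attempt and no reset: what is moved stays moved. The work goes in short steps, Python scripts to look and compute and a tool call to move; the robot and the scene stay as the last step left them, time stands still between calls to the robot, and variables do not carry over. Pictures are saved under pics/ and viewed, at most 10 in all, crops included, and the job is handed in when it is done.

Besides the shell and the picture viewer there is one more tool, called after "Request:" by a JSON object that holds its "name" and its "arguments", one argument or row to a line. send_rows: Moves the arm, as the interface text tells. Its arguments: {"type":"object","properties":{"deltas":{"type":"array","items":{"type":"object","properties":{"dx":{"type":"number"},"dy":{"type":"number"},"dz":{"type":"number"},"rx":{"type":"number"},"ry":{"type":"number"},"rz":{"type":"number"}}}},"jaw":{"type":"number"},"newtons":{"type":"number"}},"required":["deltas"]}

```bash
mkdir -p pics
cat > h.py <<'E'
import numpy as np, cv2
from scipy.spatial.transform import Rotation as R
from bench import r
def grab(n):
    f=r.grab_frame(n); return f
def pts(f):
    z=f["z_map"]; H,W=z.shape; fl=H/2/np.tan(np.radians(f["vertical_fov"])/2)
    v,u=np.mgrid[:H,:W]
    p=np.stack([(u-f["cx"])/fl*z,(v-f["cy"])/fl*z,z],-1)
    o=np.array(f["orientation"]); 
    M=R.from_rotvec(o).as_matrix() if o.size==3 else o.reshape(3,3)
    return p@M.T+np.array(f["xyz"])
E
python3 - <<'E'
from h import *
ims=[]
for n in("top","side"):
    f=grab(n);P=pts(f);np.savez(f"{n}.npz",P=P,im=f["frame"],z=f["z_map"]);cv2.imwrite(f"pics/{n}.png",f["frame"]);print(n,f["xyz"],f["orientation"],f["vertical_fov"])
o=r.get_obs();print(o)
E
```

```text
top [ 0.38069623 -0.03200038  1.40896282] [-2.21799413  2.16587298 -0.09293925] 49.45006856138497
side [0.03219485 0.79342396 1.22806582] [-0.69866817  2.72903531 -0.99031838] 43.88714600485271
{'clock': 0.1, 'joints': array([ 1.2289232 ,  0.47770887,  0.02234109,  1.55635201, -0.01150684,
        1.10931768, -0.08310631]), 'qvel': array([-0.00107522, -0.00206883, -0.00068291, -0.00199632,  0.00176222,
        0.00068332, -0.00107103]), 'tau': array([ 5.48319571e-03, -5.97760606e+01,  1.61412198e+00, -2.81953293e+01,
        1.28602283e-02,  5.11719642e-03, -9.30059997e-06]), 'tcp_pos': array([ 0.15623536, -0.6561332 ,  0.24142889]), 'orientation': array([-3.11853558e+00, -3.66203148e-01,  4.79998530e-04]), 'contact_force': array([ 0.03198456, -0.80204101,  0.78201137]), 'moment': array([-0.01634824,  0.03593777, -0.01722229]), 'gripper_force': 0.0, 'grip_width': 0.08585090046870222}
```

View pics/top.png

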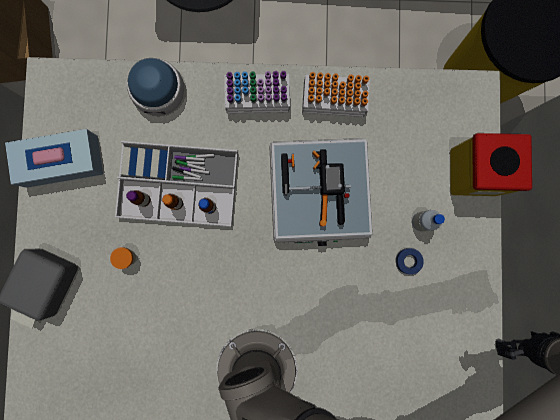

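View pics/side.png

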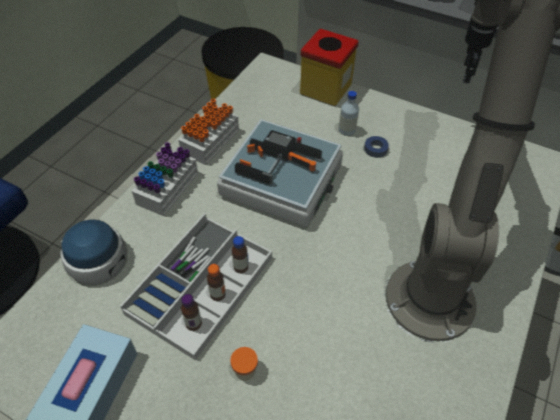

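The orange bottle is in the middle cell (top view 172,200). The clamp's moving jaw is at (287,170), the V at (318,157), the trigger at (324,208) and the handle at (340,205). Next I'll get these in 3D.

Run:
```python
from h import *
for n in("top","side"):
    d=np.load(n+".npz");P,im=d["P"],d["im"]
    hsv=cv2.cvtColor(im,cv2.COLOR_BGR2HSV)
    m=((hsv[...,0]>4)&(hsv[...,0]<20)&(hsv[...,1]>170)&(hsv[...,2]>90)).astype(np.uint8)
    k,l,s,c=cv2.connectedComponentsWithStats(m)
    for i in range(1,k):
        if s[i,4]<8: continue
        q=P[l==i]; print(n,s[i],np.round(np.median(q,0),3),np.round(np.percentile(q,3,axis=0),3),np.round(np.percentile(q,97,axis=0),3))
    # shaker platform
    x=P[...,0];y=P[...,1];z=P[...,2]
    M=(abs(z-.1)<.008)&(x>.45)&(x<.95)&(y<.05)&(y>-.4)
    print(n,"shaker",cv2.minAreaRect((P[M][:,:2]*1000).astype(np.float32)),np.median(P[M],0))
d=np.load("top.npz");im=d["im"]
cv2.imwrite("pics/clampcrop.png",cv2.resize(im[130:250,260:380],(600,600),interpolation=cv2.INTER_CUBIC))
```

```text
top [310  72   5   6  18] [ 0.878 -0.143  0.109] [ 0.869 -0.149  0.105] [ 0.884 -0.138  0.115]
top [317  73   6   6  20] [ 0.875 -0.165  0.11 ] [ 0.869 -0.173  0.101] [ 0.882 -0.159  0.113]
top [325  73   6   6  22] [ 0.874 -0.187  0.109] [ 0.868 -0.196  0.105] [ 0.884 -0.181  0.113]
top [333  74   6   6  20] [ 0.873 -0.211  0.111] [ 0.867 -0.218  0.105] [ 0.881 -0.204  0.115]
top [348  75   6   6  23] [ 0.872 -0.255  0.109] [ 0.864 -0.264  0.105] [ 0.88  -0.249  0.115]
top [356  75   5   6  19] [ 0.869 -0.278  0.109] [ 0.865 -0.285  0.104] [ 0.88  -0.271  0.115]
top [363  76   6   6  22] [ 0.87  -0.301  0.108] [ 0.864 -0.308  0.103] [ 0.878 -0.293  0.113]
top [309  79   6   7  26] [ 0.853 -0.142  0.11 ] [ 0.847 -0.15   0.096] [ 0.865 -0.135  0.115]
top [317  80   6   6  25] [ 0.853 -0.164  0.11 ] [ 0.847 -0.173  0.103] [ 0.862 -0.158  0.115]
top [325  80   5   7  27] [ 0.853 -0.188  0.11 ] [ 0.845 -0.193  0.105] [ 0.862 -0.181  0.113]
top [332  81   6   6  24] [ 0.851 -0.211  0.111] [ 0.844 -0.217  0.104] [ 0.861 -0.204  0.113]
top [340  82   6   6  19] [ 0.849 -0.232  0.11 ] [ 0.84
[... 2465 characters left out ...]
144   6   3  14] [ 0.636 -0.158  0.135] [ 0.631 -0.162  0.128] [ 0.641 -0.147  0.141]
side [258 146   5   6  20] [ 0.608 -0.156  0.135] [ 0.598 -0.166  0.127] [ 0.616 -0.15   0.138]
side [289 152  26  14  98] [ 0.479 -0.178  0.137] [ 0.439 -0.185  0.13 ] [ 0.519 -0.17   0.141]
side [241 160   9   5  16] [ 0.618 -0.089  0.132] [ 0.605 -0.094  0.126] [ 0.632 -0.084  0.137]
side [208 264  10  11  84] [0.497 0.264 0.136] [0.486 0.251 0.13 ] [0.509 0.273 0.14 ]
side [231 348  26  25 526] [0.328 0.403 0.07 ] [0.301 0.377 0.065] [0.354 0.429 0.074]
side shaker ((667.365966796875, -135.97061157226562), (444.77215576171875, 362.2406311035156), 1.7748513221740723) [ 0.60406036 -0.13934636  0.10150051]
```

View pics/clampcrop.png

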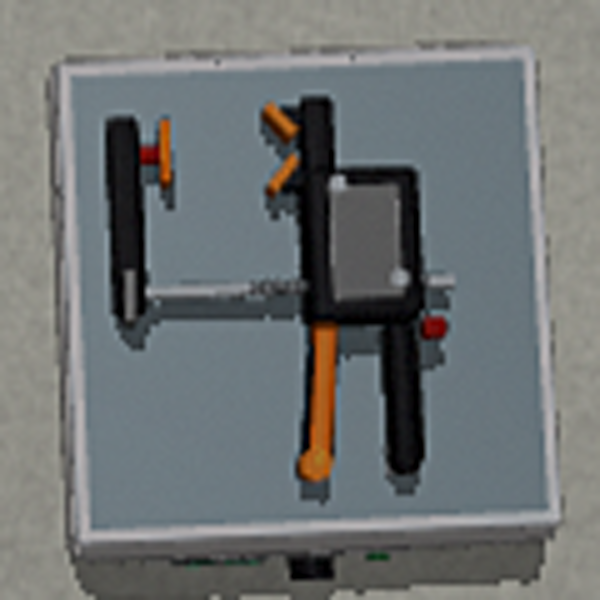

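```bash
cat >> h.py <<'E'
def ori(az,tilt,s=1):
    "tool z points along azimuth az, tilt deg below level; tool y = s*tangential"
    a,t=np.radians([az,tilt]); d=np.array([np.cos(a),np.sin(a),0])
    z=np.cos(t)*d-np.sin(t)*np.array([0,0,1]); y=s*np.array([-np.sin(a),np.cos(a),0])
    return R.from_matrix(np.stack([np.cross(y,z),y,z],1))
def plan(p1,R1,n=1):
    "deltas (mm, deg) to tcp p1,R1 from measured pose, cut in n calls"
    o=r.get_obs(); R0=R.from_rotvec(o["orientation"]); rv=(R1*R0.inv()).as_rotvec(degrees=True)
    d=(np.array(p1)-o["tcp_pos"])*1000
    print("shift",np.round(d,1),"rot",np.round(rv,1),np.round(np.linalg.norm(rv),1),"per call",np.round(d/n,1),np.round(rv/n,2))
def st():
    o=r.get_obs();Rm=R.from_rotvec(o["orientation"]).as_matrix()
    print("t",round(o["clock"],2),"p",np.round(o["tcp_pos"],4),"z",np.round(Rm[:,2],3),"y",np.round(Rm[:,1],3),"q",np.round(o["joints"],2),"F",np.round(o["contact_force"],1),"w",round(o["grip_width"],4),"g",round(o["gripper_force"],1))
E
python3 - <<'E'
from h import *
d=np.load("top.npz");P=d["P"];im=d["im"]
M=np.zeros(P.shape[:2],bool);M[135:246,265:378]=1
x,y,z=P[...,0],P[...,1],P[...,2]
m=M&(z>.088)&(z<.16);c=cv2.minAreaRect((P[m][:,:2]*1000).astype(np.float32));print("shaker",c)
g=im.max(2)
for nm,a in (("handle",(330,195,352,222)),("fixedbar",(0,0,0,0))):
    q=np.zeros_like(M);q[a[1]:a[3],a[0]:a[2]]=1;q&=(z>.125)&(g<60)
    if q.any():
        Q=P[q];print(nm,np.round(np.percentile(Q,[3,50,97],axis=0),3));print(np.polyfit(Q[:,0],Q[:,1],1))
q=M&(z>.146)&(z<.16);print("housing",cv2.minAreaRect((P[q][:,:2]*1000).astype(np.float32)))
q=np.zeros_like(M);q[150:210,265:292]=1;q&=(z>.12)&(g<60);Q=P[q];print("mjaw",np.percentile(Q,[3,50,97],axis=0).round(3),np.polyfit(Q[:,0],Q[:,1],1))
for s in(1,-1):
    plan([.5,-.35,.35],ori(-35,90,s)); plan([.5,-.35,.35],ori(-35,60,s))
E
```

```text
shaker ((545.9564208984375, -176.6483917236328), (280.44677734375, 280.3534851074219), 3.8156578540802)
handle [[ 0.45  -0.238  0.129]
 [ 0.486 -0.227  0.138]
 [ 0.522 -0.218  0.144]]
[-0.15508774 -0.15124346]
housing ((544.9805297851562, -150.02264404296875), (191.59495544433594, 150.08450317382812), 81.95965576171875)
mjaw [[ 0.527 -0.079  0.13 ]
 [ 0.583 -0.068  0.14 ]
 [ 0.632 -0.058  0.145]] [-0.00053285 -0.06811979]
shift [343.8 306.1 108.6] rot [-0.000e+00 -1.000e-01  1.316e+02] 131.6 per call [343.8 306.1 108.6] [-1.0000e-02 -1.2000e-01  1.3161e+02]
shift [343.8 306.1 108.6] rot [-36.9   6.9 128. ] 133.4 per call [343.8 306.1 108.6] [-36.94   6.93 127.97]
shift [343.8 306.1 108.6] rot [ -0.1   0.  -48.4] 48.4 per call [343.8 306.1 108.6] [-1.000e-01  1.000e-02 -4.839e+01]
shift [343.8 306.1 108.6] rot [ -5.9 -30.3 -47.3] 56.5 per call [343.8 306.1 108.6] [ -5.89 -30.34 -47.28]
```

Request:
{"name": "send_rows", "arguments": {
  "deltas": [
    {"dx": 180, "dy": 120, "dz": 60},
    {"dx": 180, "dy": 120, "dz": 60},
    {"dx": 180, "dy": 120, "dz": 60},
    {"dx": 180, "dy": 120, "dz": 60},
    {"dx": 180, "dy": 120, "dz": 60}
  ]
}}

```text
$.deltas[0]: bad value
```

Request:
{"name": "send_rows", "arguments": {
  "deltas": [
    {"dx": 36, "dy": 24, "dz": 12, "rx": 0, "ry": 0, "rz": -7},
    {"dx": 72, "dy": 48, "dz": 24, "rx": 0, "ry": 0, "rz": -14},
    {"dx": 108, "dy": 72, "dz": 36, "rx": 0, "ry": 0, "rz": -21},
    {"dx": 144, "dy": 96, "dz": 48, "rx": 0, "ry": 0, "rz": -28},
    {"dx": 170, "dy": 120, "dz": 60, "rx": 0, "ry": 0, "rz": -35}
  ]
}}

```text
clock: 0.52
tcp_pos: [0.3219, -0.5404, 0.2993]
orientation: [-3.083, 0.598, 0.001]
contact_force: [1.4, -0.1, 0.4]
grip_width: 0.0853
gripper_force: 0.0
```

```bash
python3 -c "
from h import *
st()
for s in (1,-1): plan([.55,-.15,.40],ori(-15,60,s),3)"
```

```text
t 0.52 p [ 0.3219 -0.5404  0.2993] z [-0.     0.001 -1.   ] y [-0.374 -0.928 -0.001] q [ 0.87  0.36  0.09  1.61 -0.03  1.18 -0.99] F [ 1.4 -0.1  0.4] w 0.0853 g 0.0
shift [228.1 390.4 100.7] rot [  42.6  -14.1 -167.4] 173.3 per call [ 76.  130.1  33.6] [ 14.19  -4.71 -55.79]
shift [228.1 390.4 100.7] rot [ -9.6 -28.5   6.8] 30.8 per call [ 76.  130.1  33.6] [-3.19 -9.5   2.25]
```

Request:
{"name": "send_rows", "arguments": {
  "deltas": [
    {"dx": 22, "dy": 35, "dz": 10, "rx": -1, "ry": -2.8, "rz": 0.7},
    {"dx": 44, "dy": 70, "dz": 20, "rx": -2, "ry": -5.6, "rz": 1.4},
    {"dx": 66, "dy": 105, "dz": 30, "rx": -3, "ry": -8.4, "rz": 2.1},
    {"dx": 88, "dy": 140, "dz": 40, "rx": -4, "ry": -11.2, "rz": 2.8},
    {"dx": 110, "dy": 175, "dz": 50, "rx": -5, "ry": -14, "rz": 3.5}
  ]
}}

```text
clock: 0.93
tcp_pos: [0.4286, -0.3684, 0.3489]
orientation: [3.038, -0.482, 0.4]
contact_force: [1.0, -0.2, 0.0]
grip_width: 0.0854
gripper_force: 0.0
```

Request:
{"name": "send_rows", "arguments": {
  "deltas": [
    {"dx": 22, "dy": 35, "dz": 10, "rx": -1, "ry": -2.8, "rz": 0.7},
    {"dx": 44, "dy": 70, "dz": 20, "rx": -2, "ry": -5.6, "rz": 1.4},
    {"dx": 66, "dy": 105, "dz": 30, "rx": -3, "ry": -8.4, "rz": 2.1},
    {"dx": 88, "dy": 140, "dz": 40, "rx": -4, "ry": -11.2, "rz": 2.8},
    {"dx": 110, "dy": 175, "dz": 50, "rx": -5, "ry": -14, "rz": 3.5}
  ]
}}

```text
clock: 1.35
tcp_pos: [0.5361, -0.197, 0.3982]
orientation: [2.938, -0.371, 0.781]
contact_force: [0.4, -1.7, 1.1]
grip_width: 0.0853
gripper_force: 0.0
```

```bash
python3 -c "
from h import *
st()
plan([.42,.18,.26],ori(27.5,45,-1),3)"
```

```text
t 1.35 p [ 0.5361 -0.197   0.3982] z [ 0.479 -0.137 -0.867] y [-0.252 -0.968  0.014] q [ 0.5  -0.05 -0.25  1.96  0.01  0.71 -1.59] F [ 0.4 -1.7  1.1] w 0.0853 g 0.0
shift [-116.1  377.  -138.2] rot [  2.5 -15.3  42. ] 44.7 per call [-38.7 125.7 -46.1] [ 0.85 -5.1  13.99]
```

Request:
{"name": "send_rows", "arguments": {
  "deltas": [
    {"dx": -6, "dy": 25, "dz": -5, "rx": 0.2, "ry": -1, "rz": 2.8},
    {"dx": -12, "dy": 50, "dz": -10, "rx": 0.4, "ry": -2, "rz": 5.6},
    {"dx": -18, "dy": 75, "dz": -15, "rx": 0.5, "ry": -3, "rz": 8.4},
    {"dx": -24, "dy": 100, "dz": -20, "rx": 0.7, "ry": -4, "rz": 11.2},
    {"dx": -30, "dy": 125, "dz": -25, "rx": 0.85, "ry": -5.1, "rz": 14}
  ]
}}

```text
clock: 1.77
tcp_pos: [0.5049, -0.0728, 0.3721]
orientation: [-2.99, 0.019, -0.933]
contact_force: [0.5, 0.6, 0.6]
grip_width: 0.0858
gripper_force: 0.0
```

Request:
{"name": "send_rows", "arguments": {
  "deltas": [
    {"dx": -8, "dy": 25, "dz": -8, "rx": 0.2, "ry": -1, "rz": 2.8},
    {"dx": -16, "dy": 50, "dz": -16, "rx": 0.4, "ry": -2, "rz": 5.6},
    {"dx": -24, "dy": 75, "dz": -24, "rx": 0.5, "ry": -3, "rz": 8.4},
    {"dx": -32, "dy": 100, "dz": -32, "rx": 0.7, "ry": -4, "rz": 11.2},
    {"dx": -40, "dy": 125, "dz": -40, "rx": 0.85, "ry": -5.1, "rz": 14}
  ]
}}

```text
clock: 2.18
tcp_pos: [0.4648, 0.0519, 0.3321]
orientation: [-2.848, -0.329, -1.028]
contact_force: [-1.0, 0.6, 0.3]
grip_width: 0.0852
gripper_force: 0.0
```

Request:
{"name": "send_rows", "arguments": {
  "deltas": [
    {"dx": -9, "dy": 25, "dz": -14, "rx": 0.2, "ry": -1, "rz": 2.8},
    {"dx": -18, "dy": 50, "dz": -28, "rx": 0.4, "ry": -2, "rz": 5.6},
    {"dx": -27, "dy": 75, "dz": -42, "rx": 0.5, "ry": -3, "rz": 8.4},
    {"dx": -36, "dy": 100, "dz": -56, "rx": 0.7, "ry": -4, "rz": 11.2},
    {"dx": -46, "dy": 127, "dz": -70, "rx": 0.85, "ry": -5.1, "rz": 14}
  ]
}}

```text
clock: 2.6
tcp_pos: [0.4443, 0.1589, 0.2853]
orientation: [-2.707, -0.612, -1.073]
contact_force: [-1.0, 0.9, 0.6]
grip_width: 0.0851
gripper_force: 0.0
```

```bash
python3 -c "
from h import *
st()
f=grab('wrist');np.savez('w1.npz',P=pts(f),im=f['frame']);cv2.imwrite('pics/w1.png',f['frame'])
plan([.42,.18,.26],ori(27.5,45,-1),1)"
```

```text
t 2.6 p [0.4443 0.1589 0.2853] z [ 0.618  0.297 -0.728] y [ 0.431 -0.902 -0.003] q [ 0.34 -0.2  -0.71  2.44 -1.03  0.18 -0.57] F [-1.   0.9  0.6] w 0.0851 g 0.0
shift [-23.4  18.9 -24.6] rot [ 0.6 -1.7  1.7] 2.5 per call [-23.4  18.9 -24.6] [ 0.59 -1.69  1.69]
```

View pics/w1.png

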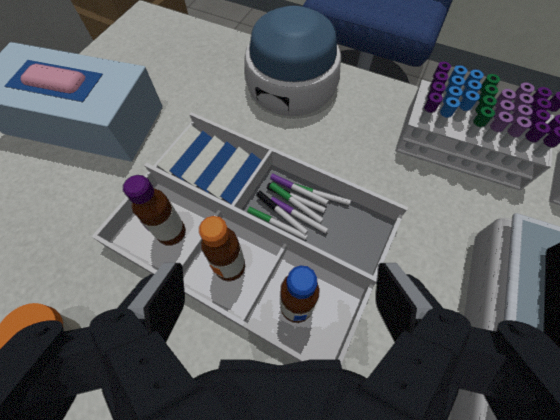

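Wrist view: the orange cap is at (214,230), in the middle cell, with the purple bottle to its left and the blue one to its right. A tilted approach folds the arm to its limits (q4, q6), so I'll grasp from above and turn the tool up high later.

Run:
```python
from h import *
d=np.load("w1.npz");P,im=d["P"],d["im"];hsv=cv2.cvtColor(im,cv2.COLOR_BGR2HSV)
m=((hsv[...,0]>4)&(hsv[...,0]<20)&(hsv[...,1]>150)&(hsv[...,2]>90));m[:,:150]=0;m[:,280:]=0;m[290:]=0
Q=P[m];T=Q[Q[:,2]>np.percentile(Q[:,2],90)-.004];print(len(T),T.mean(0),(T.max(0)+T.min(0))/2,np.ptp(T,axis=0))
for s in (1,-1):plan([.498,.261,.22],ori(27.5,90,s),2)
```

```text
512 [0.49848893 0.25877156 0.13677538] [0.46200408 0.20724062 0.28133139] [0.1022344  0.13009837 0.29695656]
shift [ 54.6  99.9 -64.6] rot [  58.6   29.8 -165.8] 178.3 per call [ 27.3  50.  -32.3] [ 29.28  14.88 -82.9 ]
shift [ 54.6  99.9 -64.6] rot [-19.6  38.5   1.7] 43.3 per call [ 27.3  50.  -32.3] [-9.79 19.27  0.85]
```

Request:
{"name": "send_rows", "arguments": {
  "deltas": [
    {"dx": 5, "dy": 10, "dz": 0, "rx": -2, "ry": 3.9, "rz": 0.2},
    {"dx": 11, "dy": 20, "dz": 0, "rx": -4, "ry": 7.8, "rz": 0.4},
    {"dx": 17, "dy": 30, "dz": 0, "rx": -6, "ry": 11.6, "rz": 0.5},
    {"dx": 22, "dy": 40, "dz": 0, "rx": -8, "ry": 15.5, "rz": 0.7},
    {"dx": 27, "dy": 50, "dz": -10, "rx": -9.8, "ry": 19.3, "rz": 0.85}
  ]
}}

```text
clock: 3.07
tcp_pos: [0.4551, 0.1969, 0.2761]
orientation: [-2.839, -0.677, -0.711]
contact_force: [-0.1, 0.4, -0.4]
grip_width: 0.0853
gripper_force: 0.0
```

Request:
{"name": "send_rows", "arguments": {
  "deltas": [
    {"dx": 5, "dy": 10, "dz": -5, "rx": -2, "ry": 3.9, "rz": 0.2},
    {"dx": 11, "dy": 20, "dz": -10, "rx": -4, "ry": 7.8, "rz": 0.4},
    {"dx": 17, "dy": 30, "dz": -20, "rx": -6, "ry": 11.6, "rz": 0.5},
    {"dx": 22, "dy": 40, "dz": -30, "rx": -8, "ry": 15.5, "rz": 0.7},
    {"dx": 27, "dy": 50, "dz": -40, "rx": -9.8, "ry": 19.3, "rz": 0.85}
  ]
}}

```text
clock: 3.48
tcp_pos: [0.4805, 0.2432, 0.2378]
orientation: [-2.984, -0.722, -0.203]
contact_force: [-0.1, -0.0, 2.8]
grip_width: 0.0858
gripper_force: 0.0
```

```bash
python3 -c "
from h import *
st()
plan([.498,.260,.22],ori(27.5,90,-1),1)"
```

```text
t 3.48 p [0.4805 0.2432 0.2378] z [ 0.113  0.094 -0.989] y [ 0.459 -0.888 -0.032] q [ 0.35  0.38 -1.12  1.94  0.44  0.92 -2.06] F [-0.1 -0.   2.8] w 0.0858 g 0.0
shift [ 17.5  16.8 -17.8] rot [-5.4  6.5  0.3] 8.4 per call [ 17.5  16.8 -17.8] [-5.4   6.47  0.28]
```

Request:
{"name": "send_rows", "arguments": {
  "deltas": [
    {"dx": 9, "dy": 8, "dz": -9, "rx": -2.7, "ry": 3.2, "rz": 0.1},
    {"dx": 17.5, "dy": 16.8, "dz": -17.8, "rx": -5.4, "ry": 6.5, "rz": 0.3},
    {"dx": 17.5, "dy": 16.8, "dz": -17.8, "rx": -5.4, "ry": 6.5, "rz": 0.3}
  ]
}}

```text
clock: 3.73
tcp_pos: [0.4981, 0.2645, 0.2179]
orientation: [-3.042, -0.752, 0.006]
contact_force: [0.5, -0.1, 0.1]
grip_width: 0.0852
gripper_force: 0.0
```

```bash
python3 -c "
from h import *
st()
plan([.498,.260,.080],ori(27.5,90,-1),1)"
```

```text
t 3.73 p [0.4981 0.2645 0.2179] z [-0.006  0.006 -1.   ] y [ 0.466 -0.885 -0.008] q [ 0.18  0.52 -1.03  1.8   0.49  1.11 -2.11] F [ 0.5 -0.1  0.1] w 0.0852 g 0.0
shift [-1.000e-01 -4.500e+00 -1.379e+02] rot [-0.4 -0.3 -0.3] 0.6 per call [-1.000e-01 -4.500e+00 -1.379e+02] [-0.36 -0.33 -0.28]
```

Request:
{"name": "send_rows", "arguments": {
  "deltas": [
    {"dx": 0, "dy": -4.5, "dz": -15, "rx": -0.4, "ry": -0.3, "rz": 0},
    {"dx": 0, "dy": -4.5, "dz": -35, "rx": -0.4, "ry": -0.3, "rz": 0},
    {"dx": 0, "dy": -4.5, "dz": -55, "rx": -0.4, "ry": -0.3, "rz": 0},
    {"dx": 0, "dy": -4.5, "dz": -75, "rx": -0.4, "ry": -0.3, "rz": 0},
    {"dx": 0, "dy": -4.5, "dz": -90, "rx": -0.4, "ry": -0.3, "rz": 0}
  ]
}}

```text
clock: 4.15
tcp_pos: [0.496, 0.2563, 0.1293]
orientation: [3.048, 0.752, 0.007]
contact_force: [-0.2, -0.6, -0.1]
grip_width: 0.0858
gripper_force: 0.0
```

Request:
{"name": "send_rows", "arguments": {
  "deltas": [
    {"dx": 0, "dy": 0, "dz": -12, "rx": 0, "ry": 0, "rz": 0},
    {"dx": 0, "dy": 0, "dz": -24, "rx": 0, "ry": 0, "rz": 0},
    {"dx": 0, "dy": 0, "dz": -36, "rx": 0, "ry": 0, "rz": 0},
    {"dx": 0, "dy": 0, "dz": -46, "rx": 0, "ry": 0, "rz": 0},
    {"dx": 0, "dy": 0, "dz": -46, "rx": 0, "ry": 0, "rz": 0}
  ]
}}

```text
clock: 4.57
tcp_pos: [0.4952, 0.2574, 0.0831]
orientation: [3.049, 0.755, 0.003]
contact_force: [-0.5, -1.0, -0.3]
grip_width: 0.0857
gripper_force: 0.0
```

```bash
python3 -c "
from h import *
st()
f=grab('wrist');np.savez('w2.npz',P=pts(f),im=f['frame']);cv2.imwrite('pics/w2.png',f['frame'])
plan([.498,.260,.080],ori(27.5,90,-1),1)"
```

```text
t 4.57 p [0.4952 0.2574 0.0831] z [ 0.002 -0.    -1.   ] y [ 0.467 -0.884  0.001] q [ 0.08  0.67 -0.9   1.92  0.68  0.89 -2.25] F [-0.5 -1.  -0.3] w 0.0857 g 0.0
shift [ 2.5  2.  -4.1] rot [-0.   0.2 -0.3] 0.4 per call [ 2.5  2.  -4.1] [-0.02  0.16 -0.35]
```

View pics/w2.png

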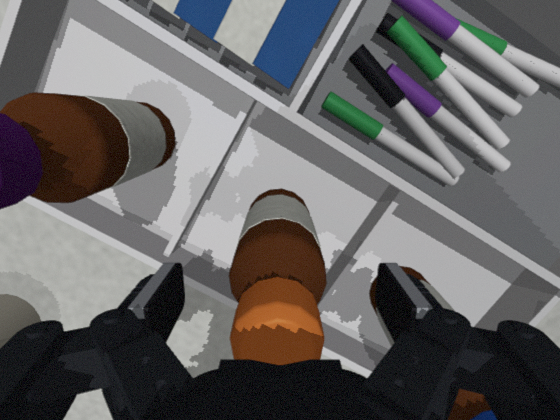

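The bottle (x≈277) is centred between the fingers (185–380). I'll make a small correction and grip.

Request:
{"name": "send_rows", "arguments": {
  "deltas": [
    {"dx": 2.5, "dy": 2, "dz": -2, "rx": 0, "ry": 0, "rz": 0},
    {"dx": 2.5, "dy": 2, "dz": -2, "rx": 0, "ry": 0, "rz": 0}
  ]
}}

```text
clock: 4.78
tcp_pos: [0.4992, 0.261, 0.0834]
orientation: [-3.049, -0.755, -0.009]
contact_force: [-0.2, -1.2, 0.1]
grip_width: 0.0851
gripper_force: 0.0
```

Request:
{"name": "send_rows", "arguments": {
  "deltas": [
    {"dx": 0, "dy": 0, "dz": 0, "rx": 0, "ry": 0, "rz": 0},
    {"dx": 0, "dy": 0, "dz": 0, "rx": 0, "ry": 0, "rz": 0},
    {"dx": 0, "dy": 0, "dz": 0, "rx": 0, "ry": 0, "rz": 0},
    {"dx": 0, "dy": 0, "dz": 0, "rx": 0, "ry": 0, "rz": 0},
    {"dx": 0, "dy": 0, "dz": 0, "rx": 0, "ry": 0, "rz": 0}
  ],
  "jaw": 30,
  "newtons": 60
}}

```text
clock: 5.2
tcp_pos: [0.4989, 0.2607, 0.0836]
orientation: [-3.049, -0.756, -0.009]
contact_force: [0.8, -0.3, 4.8]
grip_width: 0.0401
gripper_force: 60.5
```

Request:
{"name": "send_rows", "arguments": {
  "deltas": [
    {"dx": 0, "dy": 0, "dz": 0, "rx": 0, "ry": 0, "rz": 0},
    {"dx": 0, "dy": 0, "dz": 0, "rx": 0, "ry": 0, "rz": 0},
    {"dx": 0, "dy": 0, "dz": 0, "rx": 0, "ry": 0, "rz": 0},
    {"dx": 0, "dy": 0, "dz": 10, "rx": 0, "ry": 0, "rz": 0},
    {"dx": 0, "dy": 0, "dz": 20, "rx": 0, "ry": 0, "rz": 0}
  ]
}}

```text
clock: 5.62
tcp_pos: [0.4977, 0.2597, 0.1029]
orientation: [3.049, 0.756, 0.003]
contact_force: [0.2, 0.8, -0.3]
grip_width: 0.0401
gripper_force: 60.5
```

```bash
python3 -c "
from h import *
st()
plan([.60,.05,.5],ori(5,90,-1),3)"
```

```text
t 5.62 p [0.4977 0.2597 0.1029] z [ 0.002  0.    -1.   ] y [ 0.467 -0.884  0.001] q [ 0.1   0.65 -0.92  1.9   0.65  0.92 -2.23] F [ 0.2  0.8 -0.3] w 0.0401 g 60.5
shift [ 102.3 -209.7  397.1] rot [  0.    0.1 -22.9] 22.9 per call [ 34.1 -69.9 132.4] [ 0.01  0.04 -7.62]
```

Request:
{"name": "send_rows", "arguments": {
  "deltas": [
    {"dx": 0, "dy": 0, "dz": 25, "rx": 0, "ry": 0, "rz": 0},
    {"dx": 0, "dy": 0, "dz": 55, "rx": 0, "ry": 0, "rz": 0},
    {"dx": 0, "dy": -5, "dz": 85, "rx": 0, "ry": 0, "rz": 0},
    {"dx": 5, "dy": -15, "dz": 110, "rx": 0, "ry": 0, "rz": -2},
    {"dx": 15, "dy": -30, "dz": 135, "rx": 0, "ry": 0, "rz": -4}
  ]
}}

```text
clock: 6.03
tcp_pos: [0.5119, 0.2317, 0.2403]
orientation: [-3.072, -0.653, -0.007]
contact_force: [0.2, 0.0, -0.6]
grip_width: 0.0401
gripper_force: 60.7
```

Request:
{"name": "send_rows", "arguments": {
  "deltas": [
    {"dx": 8, "dy": -18, "dz": 27, "rx": 0, "ry": 0, "rz": -2},
    {"dx": 17, "dy": -36, "dz": 54, "rx": 0, "ry": 0, "rz": -4},
    {"dx": 26, "dy": -54, "dz": 81, "rx": 0, "ry": 0, "rz": -6},
    {"dx": 35, "dy": -72, "dz": 108, "rx": 0, "ry": 0, "rz": -8},
    {"dx": 44, "dy": -90, "dz": 135, "rx": 0, "ry": 0, "rz": -10}
  ]
}}

```text
clock: 6.45
tcp_pos: [0.557, 0.1394, 0.375]
orientation: [3.118, 0.377, 0.007]
contact_force: [0.8, 0.2, -0.6]
grip_width: 0.0401
gripper_force: 60.7
```

Request:
{"name": "send_rows", "arguments": {
  "deltas": [
    {"dx": 8, "dy": -18, "dz": 26, "rx": 0, "ry": 0, "rz": -2},
    {"dx": 17, "dy": -36, "dz": 52, "rx": 0, "ry": 0, "rz": -4},
    {"dx": 26, "dy": -54, "dz": 78, "rx": 0, "ry": 0, "rz": -6},
    {"dx": 35, "dy": -72, "dz": 104, "rx": 0, "ry": 0, "rz": -8},
    {"dx": 44, "dy": -90, "dz": 130, "rx": 0, "ry": 0, "rz": -9}
  ]
}}

```text
clock: 6.87
tcp_pos: [0.6007, 0.0495, 0.505]
orientation: [3.138, 0.131, 0.007]
contact_force: [1.0, -0.2, -0.5]
grip_width: 0.0401
gripper_force: 60.7
```

```bash
python3 -c "
from h import *
st()"
```

```text
t 6.87 p [0.6007 0.0495 0.505 ] z [ 0.004 -0.001 -1.   ] y [ 0.083 -0.997  0.001] q [ 0.49  0.37 -0.98  1.27  0.31  1.65 -1.92] F [ 1.  -0.2 -0.5] w 0.0401 g 60.7
```

Request:
{"name": "send_rows", "arguments": {
  "deltas": [
    {"dx": 0, "dy": 21, "dz": 1, "rx": 3.5, "ry": 0, "rz": 0},
    {"dx": 0, "dy": 43, "dz": 3, "rx": 7, "ry": 0, "rz": 0}
  ]
}}

```text
clock: 7.03
tcp_pos: [0.6021, 0.0924, 0.508]
orientation: [-3.015, -0.122, -0.018]
contact_force: [-0.9, 1.4, -1.6]
grip_width: 0.0397
gripper_force: 60.7
```

```bash
python3 -c "
from h import *
st()"
```

```text
t 7.03 p [0.6021 0.0924 0.508 ] z [ 0.007  0.124 -0.992] y [ 0.081 -0.989 -0.123] q [ 0.5   0.38 -1.01  1.27  0.21  1.6  -1.94] F [-0.9  1.4 -1.6] w 0.0397 g 60.7
```

Request:
{"name": "send_rows", "arguments": {
  "deltas": [
    {"dx": 0, "dy": -37, "dz": -2.5, "rx": -6, "ry": 0, "rz": 0},
    {"dx": 0, "dy": -73, "dz": -1, "rx": -12, "ry": 0, "rz": 0},
    {"dx": 0, "dy": -109, "dz": 4, "rx": -18, "ry": 0, "rz": 0},
    {"dx": 0, "dy": -145, "dz": 13, "rx": -24, "ry": 0, "rz": 0},
    {"dx": 0, "dy": -179, "dz": 25, "rx": -30, "ry": 0, "rz": 0}
  ]
}}

```text
clock: 7.45
tcp_pos: [0.6005, -0.0872, 0.5319]
orientation: [2.733, 0.117, -0.02]
contact_force: [0.5, -0.2, -1.6]
grip_width: 0.0402
gripper_force: 60.7
```

Request:
{"name": "send_rows", "arguments": {
  "deltas": [
    {"dx": 0, "dy": -33, "dz": 16, "rx": -6, "ry": 0, "rz": 0},
    {"dx": 0, "dy": -64, "dz": 35, "rx": -12, "ry": 0, "rz": 0},
    {"dx": 0, "dy": -93, "dz": 58, "rx": -18, "ry": 0, "rz": 0},
    {"dx": 0, "dy": -119, "dz": 83, "rx": -24, "ry": 0, "rz": 0},
    {"dx": 0, "dy": -143, "dz": 112, "rx": -30, "ry": 0, "rz": 0}
  ]
}}

```text
clock: 7.87
tcp_pos: [0.6006, -0.2294, 0.6441]
orientation: [2.21, 0.097, -0.044]
contact_force: [0.2, 0.1, -1.4]
grip_width: 0.0398
gripper_force: 60.8
```

```bash
python3 -c "
from h import *
st()"
```

```text
t 7.87 p [ 0.6006 -0.2294  0.6441] z [ 0.003 -0.801 -0.598] y [ 0.086 -0.596  0.798] q [ 0.38  0.31 -0.73  1.26  1.13  1.86 -1.61] F [ 0.2  0.1 -1.4] w 0.0398 g 60.8
```

Request:
{"name": "send_rows", "arguments": {
  "deltas": [
    {"dx": 0, "dy": -20, "dz": 30, "rx": -6, "ry": 0, "rz": 0},
    {"dx": 0, "dy": -37, "dz": 63, "rx": -12, "ry": 0, "rz": 0},
    {"dx": 0, "dy": -51, "dz": 97, "rx": -18, "ry": 0, "rz": 0},
    {"dx": 0, "dy": -61, "dz": 132, "rx": -24, "ry": 0, "rz": 0},
    {"dx": 0, "dy": -67, "dz": 168, "rx": -30, "ry": 0, "rz": 0}
  ]
}}

```text
clock: 8.28
tcp_pos: [0.6004, -0.296, 0.8126]
orientation: [1.688, 0.074, -0.061]
contact_force: [0.0, -0.0, -1.2]
grip_width: 0.04
gripper_force: 60.8
```

```bash
python3 -c "
from h import *
st()"
```

```text
t 8.28 p [ 0.6004 -0.296   0.8126] z [ 0.003 -0.993 -0.118] y [ 0.085 -0.117  0.989] q [ 0.3   0.29 -0.59  1.23  1.63  1.84 -1.41] F [ 0.  -0.  -1.2] w 0.04 g 60.8
```

Tracking well, so I'll continue the turn.

Request:
{"name": "send_rows", "arguments": {
  "deltas": [
    {"dx": 0, "dy": -2, "dz": 37, "rx": -6, "ry": 0, "rz": 0},
    {"dx": 0, "dy": -1, "dz": 73, "rx": -12, "ry": 0, "rz": 0},
    {"dx": 0, "dy": 4, "dz": 109, "rx": -18, "ry": 0, "rz": 0},
    {"dx": 0, "dy": 13, "dz": 145, "rx": -24, "ry": 0, "rz": 0},
    {"dx": 0, "dy": 25, "dz": 179, "rx": -30, "ry": 0, "rz": 0}
  ]
}}

```text
clock: 8.7
tcp_pos: [0.6003, -0.2702, 0.9917]
orientation: [1.165, 0.052, -0.073]
contact_force: [0.6, -0.9, -0.6]
grip_width: 0.04
gripper_force: 60.9
```

Request:
{"name": "send_rows", "arguments": {
  "deltas": [
    {"dx": 0, "dy": 16, "dz": 33, "rx": -6, "ry": 0, "rz": 0},
    {"dx": 0, "dy": 35, "dz": 64, "rx": -12, "ry": 0, "rz": 0},
    {"dx": 0, "dy": 58, "dz": 93, "rx": -18, "ry": 0, "rz": 0},
    {"dx": 0, "dy": 83, "dz": 119, "rx": -24, "ry": 0, "rz": 0},
    {"dx": 0, "dy": 83, "dz": 119, "rx": -24, "ry": 0, "rz": 0}
  ]
}}

```text
clock: 9.12
tcp_pos: [0.5995, -0.1853, 1.1117]
orientation: [0.745, 0.033, -0.076]
contact_force: [0.1, 0.5, -1.6]
grip_width: 0.04
gripper_force: 60.9
```

```bash
python3 -c "
from h import *
st()"
```

```text
t 9.12 p [ 0.5995 -0.1853  1.1117] z [ 0.003 -0.679  0.735] y [0.081 0.732 0.676] q [ 0.14  0.27 -0.41  1.17  2.53  1.61 -1.21] F [ 0.1  0.5 -1.6] w 0.04 g 60.9
```

Request:
{"name": "send_rows", "arguments": {
  "deltas": [
    {"dx": 0, "dy": 0, "dz": 0, "rx": 0, "ry": 0, "rz": 0},
    {"dx": 0, "dy": -25, "dz": -26, "rx": 6, "ry": 0, "rz": 0},
    {"dx": 0, "dy": -48, "dz": -55, "rx": 12, "ry": 0, "rz": 0},
    {"dx": 0, "dy": -67, "dz": -86, "rx": 18, "ry": 0, "rz": 0},
    {"dx": 0, "dy": -83, "dz": -119, "rx": 24, "ry": 0, "rz": 0}
  ]
}}

```text
clock: 9.53
tcp_pos: [0.6009, -0.2724, 0.9869]
orientation: [1.177, 0.053, -0.074]
contact_force: [0.2, -1.0, -1.4]
grip_width: 0.04
gripper_force: 60.9
```

Request:
{"name": "send_rows", "arguments": {
  "deltas": [
    {"dx": 0, "dy": -12, "dz": -34, "rx": 6, "ry": 0, "rz": 0},
    {"dx": 0, "dy": -21, "dz": -70, "rx": 12, "ry": 0, "rz": 0},
    {"dx": 0, "dy": -26, "dz": -106, "rx": 18, "ry": 0, "rz": 0},
    {"dx": 0, "dy": -27, "dz": -142, "rx": 24, "ry": 0, "rz": 0},
    {"dx": 0, "dy": -25, "dz": -179, "rx": 30, "ry": 0, "rz": 0}
  ]
}}

```text
clock: 9.95
tcp_pos: [0.6006, -0.296, 0.8078]
orientation: [1.7, 0.075, -0.063]
contact_force: [0.5, -0.3, -0.5]
grip_width: 0.0405
gripper_force: 60.9
```

Request:
{"name": "send_rows", "arguments": {
  "deltas": [
    {"dx": 0, "dy": 6, "dz": -36, "rx": 6, "ry": 0, "rz": 0},
    {"dx": 0, "dy": 16, "dz": -71, "rx": 12, "ry": 0, "rz": 0},
    {"dx": 0, "dy": 30, "dz": -105, "rx": 18, "ry": 0, "rz": 0},
    {"dx": 0, "dy": 47, "dz": -138, "rx": 24, "ry": 0, "rz": 0},
    {"dx": 0, "dy": 67, "dz": -168, "rx": 30, "ry": 0, "rz": 0}
  ]
}}

```text
clock: 10.37
tcp_pos: [0.6004, -0.2277, 0.64]
orientation: [2.223, 0.096, -0.047]
contact_force: [1.2, -0.9, -1.6]
grip_width: 0.0402
gripper_force: 60.8
```

Request:
{"name": "send_rows", "arguments": {
  "deltas": [
    {"dx": 0, "dy": 24, "dz": -29, "rx": 6, "ry": 0, "rz": 0},
    {"dx": 0, "dy": 50, "dz": -54, "rx": 12, "ry": 0, "rz": 0},
    {"dx": 0, "dy": 79, "dz": -77, "rx": 18, "ry": 0, "rz": 0},
    {"dx": 0, "dy": 110, "dz": -96, "rx": 24, "ry": 0, "rz": 0},
    {"dx": 0, "dy": 143, "dz": -112, "rx": 30, "ry": 0, "rz": 0}
  ]
}}

```text
clock: 10.78
tcp_pos: [0.6002, -0.084, 0.5293]
orientation: [2.745, 0.116, -0.023]
contact_force: [0.6, 0.3, -1.1]
grip_width: 0.04
gripper_force: 60.8
```

```bash
python3 -c "
from h import *
st()
plan([.56,-.13,.40],ori(-13,90,-1),1)"
```

```text
t 10.78 p [ 0.6002 -0.084   0.5293] z [ 0.    -0.384 -0.923] y [ 0.085 -0.92   0.383] q [ 0.41  0.33 -0.81  1.28  0.61  1.76 -1.79] F [ 0.6  0.3 -1.1] w 0.04 g 60.8
shift [ -40.2  -46.  -129.3] rot [ 22.4  -3.5 -17.6] 28.7 per call [ -40.2  -46.  -129.3] [ 22.41  -3.5  -17.62]
```

Request:
{"name": "send_rows", "arguments": {
  "deltas": [
    {"dx": 0, "dy": 0, "dz": -20, "rx": 5.7, "ry": 0, "rz": 1},
    {"dx": 0, "dy": 0, "dz": -40, "rx": 11.4, "ry": 0, "rz": 2},
    {"dx": 0, "dy": -5, "dz": -60, "rx": 17, "ry": 0, "rz": 3},
    {"dx": 0, "dy": -10, "dz": -80, "rx": 22.6, "ry": 0, "rz": 4},
    {"dx": 0, "dy": -10, "dz": -100, "rx": 22.6, "ry": 0, "rz": 4}
  ]
}}

```text
clock: 11.2
tcp_pos: [0.6006, -0.1022, 0.4294]
orientation: [3.131, 0.222, 0.025]
contact_force: [-0.4, -1.7, -1.2]
grip_width: 0.0401
gripper_force: 60.9
```

Request:
{"name": "send_rows", "arguments": {
  "deltas": [
    {"dx": 0, "dy": 0, "dz": -10, "rx": 0, "ry": 0, "rz": 0},
    {"dx": 0, "dy": 0, "dz": -30, "rx": 0, "ry": 0, "rz": 0},
    {"dx": 0, "dy": 0, "dz": -30, "rx": 0, "ry": 0, "rz": 0}
  ]
}}

```text
clock: 11.45
tcp_pos: [0.5994, -0.0948, 0.3976]
orientation: [3.127, 0.241, 0.018]
contact_force: [-0.4, -0.5, -1.5]
grip_width: 0.0399
gripper_force: 60.9
```

```bash
python3 -c "
from h import *
st()
f=grab('wrist');np.savez('w3.npz',P=pts(f),im=f['frame']);cv2.imwrite('pics/w3.png',f['frame']);print(f['xyz'])"
```

```text
t 11.45 p [ 0.5994 -0.0948  0.3976] z [ 0.012 -0.005 -1.   ] y [ 0.153 -0.988  0.007] q [ 0.69  0.37 -0.87  1.48  0.29  1.41 -1.6 ] F [-0.4 -0.5 -1.5] w 0.0399 g 60.9
[ 0.66901781 -0.08294114  0.53028034]
```

View pics/w3.png

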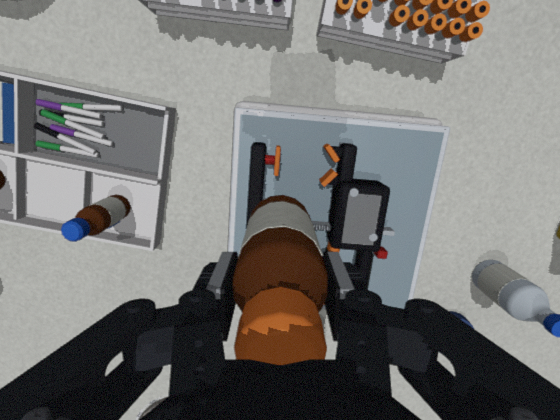

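The bottle is held upright. The pad (278,160), V faces (331,152 and 328,178), housing and jaws are all visible. Now measuring the seat and shaker yaw from these.

Run:
```python
from h import *
d=np.load("w3.npz");P,im=d["P"],d["im"];hsv=cv2.cvtColor(im,cv2.COLOR_BGR2HSV)
m=((hsv[...,0]>4)&(hsv[...,0]<22)&(hsv[...,1]>140)&(hsv[...,2]>80));m[:140]=0;m[190:]=0;m[:,:260]=0;m[:,345:]=0
k,l,s,c=cv2.connectedComponentsWithStats(m.astype(np.uint8))
for i in range(1,k):
    if s[i,4]<10: continue
    q=P[l==i];q=q[q[:,2]>.128];print(s[i],len(q),np.round(np.percentile(q,[2,50,98],axis=0),4).tolist(),cv2.minAreaRect((q[:,:2]*1000).astype(np.float32)))
x,y,z=P[...,0],P[...,1],P[...,2];g=im.max(2)
def edge(nm,a,zl,zh,ax):
    q=np.zeros(z.shape,bool);q[a[1]:a[3],a[0]:a[2]]=1;q&=(z>zl)&(z<zh);Q=P[q]
    print(nm,len(Q),np.round(np.percentile(Q,[1,50,99],axis=0),4).tolist(),cv2.minAreaRect((Q[:,:2]*1000).astype(np.float32)))
edge("mjaw",(245,140,270,210),.132,.15,0)
edge("fixjaw",(334,140,358,180),.132,.15,0)
edge("housing",(325,175,392,252),.146,.165,0)
# platform edges: right rim
q=np.zeros(z.shape,bool);q[100:300,230:450]=1;q&=(z>.09)&(z<.115)
pts_=[];
for row in range(130,290,5):
    c=np.where(q[row])[0]
    if len(c): pts_.append(P[row,c[-1]])
pts_=np.array(pts_);print("right edge",np.polyfit(pts_[:,0],pts_[:,1],1))
pt=[]
for col in range(250,430,5):
    c=np.where(q[:,col])[0]
    if len(c): pt.append(P[c[0],col])
pt=np.array(pt);print("far edge",np.polyfit(pt[:,1],pt[:,0],1),np.median(pt[:,2]))
```

```text
[324 144  16  18 129] 112 [[0.6316, -0.1617, 0.1298], [0.6405, -0.154, 0.1343], [0.6486, -0.1453, 0.1359]] ((654.4493408203125, -124.80191040039062), (87.88455200195312, 11.599916458129883), 63.29205322265625)
[274 146   6  30 133] 126 [[0.6039, -0.0926, 0.1321], [0.6203, -0.0894, 0.1341], [0.6372, -0.0864, 0.1365]] ((636.09716796875, -88.10547637939453), (66.40513610839844, 5.877115249633789), 4.037016868591309)
[320 169  18  18 160] 110 [[0.6002, -0.1629, 0.13], [0.6093, -0.1562, 0.1342], [0.6187, -0.1479, 0.1369]] ((633.3179931640625, -118.42654418945312), (98.30812072753906, 21.686309814453125), 57.267303466796875)
mjaw 930 [[0.5581, -0.0763, 0.1347], [0.601, -0.0664, 0.139], [0.6375, -0.0568, 0.141]] ((597.2606811523438, -66.7089614868164), (81.97347259521484, 18.08330535888672), 3.7842071056365967)
fixjaw 611 [[0.6106, -0.1837, 0.1322], [0.6338, -0.1725, 0.1358], [0.6528, -0.1565, 0.138]] ((632.1320190429688, -171.74069213867188), (42.39292526245117, 27.065561294555664), 10.788968086242676)
housing 3399 [[0.5278, -0.2309, 0.1467], [0.5719, -0.1982, 0.1533], [0.6109, -0.1683, 0.1561]] ((568.2479248046875, -200.38958740234375), (86.22309875488281, 64.07123565673828), 3.961657762527466)
right edge [ 0.06522822 -0.34902901]
far edge [-0.06708654  0.67327828] 0.09887695754911838
```

```bash
python3 -c "
from h import *
plan([.6231,-.1355,.24],ori(3.8,90,-1),1)"
```

```text
shift [  23.   -40.9 -159.6] rot [ 0.3  0.8 -5. ] 5.1 per call [  23.   -40.9 -159.6] [ 0.34  0.79 -5.03]
```

Request:
{"name": "send_rows", "arguments": {
  "deltas": [
    {"dx": 8, "dy": -14, "dz": -30, "rx": 0.1, "ry": 0.3, "rz": -1.7},
    {"dx": 16, "dy": -28, "dz": -60, "rx": 0.2, "ry": 0.5, "rz": -3.4},
    {"dx": 23, "dy": -41, "dz": -95, "rx": 0.3, "ry": 0.8, "rz": -5},
    {"dx": 23, "dy": -41, "dz": -125, "rx": 0.3, "ry": 0.8, "rz": -5},
    {"dx": 23, "dy": -41, "dz": -145, "rx": 0.3, "ry": 0.8, "rz": -5}
  ]
}}

```text
clock: 11.92
tcp_pos: [0.6241, -0.137, 0.254]
orientation: [3.138, 0.101, 0.002]
contact_force: [-0.3, 0.1, -1.8]
grip_width: 0.0401
gripper_force: 60.9
```

Request:
{"name": "send_rows", "arguments": {
  "deltas": [
    {"dx": 0, "dy": 0, "dz": -8, "rx": 0, "ry": 0, "rz": 0},
    {"dx": 0, "dy": 0, "dz": -8, "rx": 0, "ry": 0, "rz": 0}
  ]
}}

```text
clock: 12.08
tcp_pos: [0.624, -0.1358, 0.2473]
orientation: [3.138, 0.104, 0.002]
contact_force: [0.1, 0.2, 0.1]
grip_width: 0.0398
gripper_force: 60.9
```

```bash
python3 -c "
from h import *
st()
f=grab('wrist');np.savez('w4.npz',P=pts(f),im=f['frame']);cv2.imwrite('pics/w4.png',f['frame'])
plan([.6231,-.1355,.184],ori(3.8,90,-1),1)"
```

```text
t 12.08 p [ 0.624  -0.1358  0.2473] z [ 0.002 -0.001 -1.   ] y [ 0.066 -0.998  0.002] q [ 0.67  0.53 -0.79  1.6   0.4   1.18 -1.71] F [0.1 0.2 0.1] w 0.0398 g 60.9
shift [ -1.8   0.3 -65. ] rot [ 0.1  0.2 -0. ] 0.3 per call [ -1.8   0.3 -65. ] [ 0.11  0.24 -0.  ]
```

View pics/w4.png

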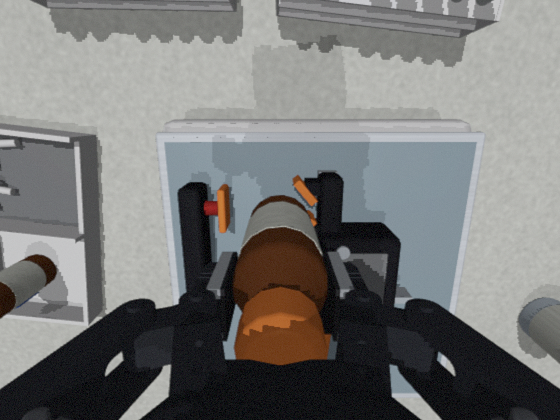

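The bottle is upright between the pad (223,208) and the V (305,190), so I'll lower it.

Request:
{"name": "send_rows", "arguments": {
  "deltas": [
    {"dx": -1, "dy": 0.5, "dz": -15, "rx": 0.1, "ry": 0.2, "rz": 0},
    {"dx": -1, "dy": 0.5, "dz": -30, "rx": 0.1, "ry": 0.2, "rz": 0},
    {"dx": -1, "dy": 0.5, "dz": -45, "rx": 0.1, "ry": 0.2, "rz": 0},
    {"dx": -1, "dy": 0.5, "dz": -57, "rx": 0.1, "ry": 0.2, "rz": 0},
    {"dx": -1, "dy": 0.5, "dz": -62, "rx": 0.1, "ry": 0.2, "rz": 0}
  ]
}}

```text
clock: 12.55
tcp_pos: [0.6235, -0.135, 0.1859]
orientation: [3.14, 0.104, 0.001]
contact_force: [-1.3, 0.8, 0.2]
grip_width: 0.0398
gripper_force: 67.0
```

Request:
{"name": "send_rows", "arguments": {
  "deltas": [
    {"dx": 0, "dy": 0, "dz": -1, "rx": 0, "ry": 0, "rz": 0},
    {"dx": 0, "dy": 0, "dz": -2, "rx": 0, "ry": 0, "rz": 0}
  ]
}}

```text
clock: 12.72
tcp_pos: [0.6236, -0.1352, 0.1844]
orientation: [-3.139, -0.103, -0.001]
contact_force: [-1.2, 3.8, 1.0]
grip_width: 0.0401
gripper_force: 67.2
```

```bash
python3 -c "
from h import *
st()"
```

```text
t 12.72 p [ 0.6236 -0.1352  0.1844] z [ 0.001  0.001 -1.   ] y [ 0.066 -0.998 -0.001] q [ 0.65  0.59 -0.76  1.66  0.45  1.07 -1.75] F [-1.2  3.8  1. ] w 0.0401 g 67.2
```

Request:
{"name": "send_rows", "arguments": {
  "deltas": [
    {"dx": 0, "dy": 1.5, "dz": -1.5, "rx": 0, "ry": 0, "rz": 0},
    {"dx": 0, "dy": 1.5, "dz": -1.5, "rx": 0, "ry": 0, "rz": 0}
  ]
}}

```text
clock: 12.88
tcp_pos: [0.6235, -0.135, 0.1826]
orientation: [3.139, 0.102, 0.001]
contact_force: [-1.3, 2.0, 0.7]
grip_width: 0.0401
gripper_force: 67.0
```

```bash
python3 -c "
from h import *
st()
f=grab('wrist');cv2.imwrite('pics/w5.png',f['frame'])
f=grab('side');cv2.imwrite('pics/s5.png',cv2.resize(f['frame'][95:225,190:360],(785,600),interpolation=cv2.INTER_CUBIC))"
```

```text
t 12.88 p [ 0.6235 -0.135   0.1826] z [ 0.001 -0.001 -1.   ] y [ 0.065 -0.998  0.001] q [ 0.65  0.59 -0.76  1.67  0.45  1.07 -1.75] F [-1.3  2.   0.7] w 0.0401 g 67.0
```

View pics/s5.png

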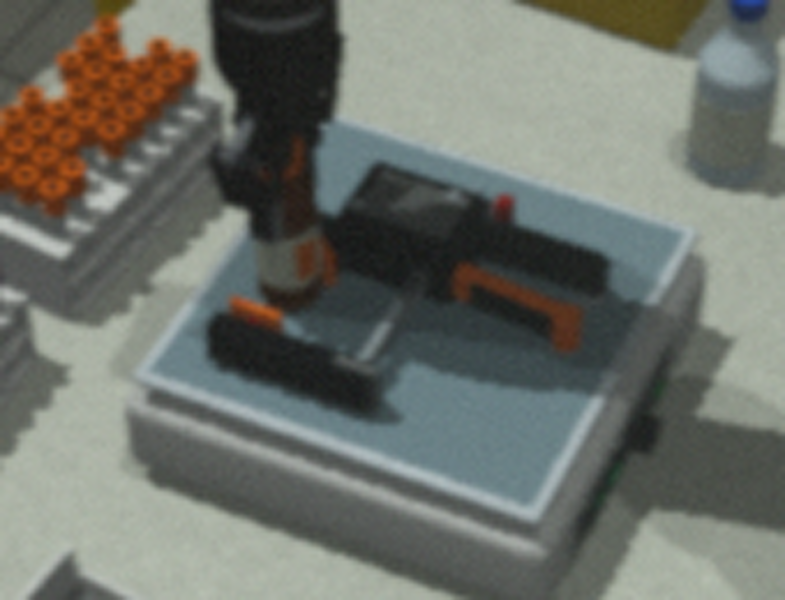

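Request:
{"name": "send_rows", "arguments": {
  "deltas": [
    {"dx": 0, "dy": 2, "dz": -1, "rx": 0, "ry": 0, "rz": 0},
    {"dx": 0, "dy": 2, "dz": -1.5, "rx": 0, "ry": 0, "rz": 0},
    {"dx": 0, "dy": 2, "dz": -1.5, "rx": 0, "ry": 0, "rz": 0}
  ]
}}

```text
clock: 13.23
tcp_pos: [0.6234, -0.1334, 0.1808]
orientation: [3.138, 0.102, 0.001]
contact_force: [-0.6, -0.2, -2.1]
grip_width: 0.0401
gripper_force: 67.0
```

Request:
{"name": "send_rows", "arguments": {
  "deltas": [
    {"dx": 0, "dy": 0, "dz": -1, "rx": 0, "ry": 0, "rz": 0},
    {"dx": 0, "dy": 0, "dz": -1, "rx": 0, "ry": 0, "rz": 0}
  ]
}}

```text
clock: 13.4
tcp_pos: [0.6234, -0.1332, 0.1797]
orientation: [3.139, 0.102, 0.0]
contact_force: [0.6, 0.3, -1.5]
grip_width: 0.04
gripper_force: 67.0
```

Request:
{"name": "send_rows", "arguments": {
  "deltas": [
    {"dx": 0, "dy": 0, "dz": -1, "rx": 0, "ry": 0, "rz": 0},
    {"dx": 0, "dy": 0, "dz": -1, "rx": 0, "ry": 0, "rz": 0}
  ]
}}

```text
clock: 13.57
tcp_pos: [0.6233, -0.1329, 0.1787]
orientation: [3.139, 0.102, 0.0]
contact_force: [-0.4, -0.4, -1.3]
grip_width: 0.0402
gripper_force: 67.0
```

Request:
{"name": "send_rows", "arguments": {
  "deltas": [
    {"dx": 0, "dy": 2, "dz": -1, "rx": 0, "ry": 0, "rz": 0},
    {"dx": 0, "dy": 2, "dz": -1, "rx": 0, "ry": 0, "rz": 0}
  ]
}}

```text
clock: 13.73
tcp_pos: [0.6236, -0.1308, 0.1781]
orientation: [3.139, 0.102, 0.001]
contact_force: [0.3, -0.2, -0.5]
grip_width: 0.0404
gripper_force: 67.4
```

Request:
{"name": "send_rows", "arguments": {
  "deltas": [
    {"dx": 0, "dy": 0, "dz": -1, "rx": 0, "ry": 0, "rz": 0},
    {"dx": 0, "dy": 0, "dz": -1, "rx": 0, "ry": 0, "rz": 0}
  ]
}}

```text
clock: 13.9
tcp_pos: [0.6241, -0.1308, 0.1781]
orientation: [3.139, 0.102, 0.003]
contact_force: [-1.4, -1.5, 6.7]
grip_width: 0.04
gripper_force: 68.1
```

Request:
{"name": "send_rows", "arguments": {
  "deltas": [
    {"dx": 0, "dy": 0, "dz": -1, "rx": 0, "ry": 0, "rz": 0},
    {"dx": 0, "dy": 0, "dz": -1, "rx": 0, "ry": 0, "rz": 0}
  ]
}}

```text
clock: 14.07
tcp_pos: [0.6244, -0.1308, 0.178]
orientation: [3.138, 0.102, 0.004]
contact_force: [-2.9, -0.2, 12.0]
grip_width: 0.0396
gripper_force: 68.7
```

Request:
{"name": "send_rows", "arguments": {
  "deltas": [
    {"dx": 0, "dy": 0, "dz": 1.5, "rx": 0, "ry": 0, "rz": 0},
    {"dx": 0, "dy": 0, "dz": 1.5, "rx": 0, "ry": 0, "rz": 0}
  ]
}}

```text
clock: 14.23
tcp_pos: [0.6238, -0.1306, 0.1781]
orientation: [3.139, 0.103, 0.002]
contact_force: [-0.7, -0.8, 5.2]
grip_width: 0.04
gripper_force: 67.5
```

Request:
{"name": "send_rows", "arguments": {
  "deltas": [
    {"dx": 0, "dy": 0, "dz": 0, "rx": 0, "ry": 0, "rz": 0},
    {"dx": 0, "dy": 0, "dz": 0, "rx": 0, "ry": 0, "rz": 0},
    {"dx": 0, "dy": 0, "dz": 0, "rx": 0, "ry": 0, "rz": 0},
    {"dx": 0, "dy": 0, "dz": 0, "rx": 0, "ry": 0, "rz": 0}
  ],
  "jaw": 65
}}

```text
clock: 14.57
tcp_pos: [0.6232, -0.1307, 0.1771]
orientation: [3.14, 0.103, -0.0]
contact_force: [0.3, 1.4, 0.2]
grip_width: 0.0652
gripper_force: 0.0
```

```bash
python3 -c "
from h import *
st()"
```

```text
t 14.57 p [ 0.6232 -0.1307  0.1771] z [-0. -0. -1.] y [ 0.065 -0.998  0.   ] q [ 0.64  0.59 -0.75  1.67  0.45  1.06 -1.76] F [0.3 1.4 0.2] w 0.0652 g 0.0
```

Request:
{"name": "send_rows", "arguments": {
  "deltas": [
    {"dx": 0, "dy": 0, "dz": 15, "rx": 0, "ry": 0, "rz": 0},
    {"dx": 0, "dy": 0, "dz": 45, "rx": 0, "ry": 0, "rz": 0},
    {"dx": 0, "dy": 0, "dz": 80, "rx": 0, "ry": 0, "rz": 0},
    {"dx": 0, "dy": 0, "dz": 115, "rx": 0, "ry": 0, "rz": 0},
    {"dx": 0, "dy": 0, "dz": 150, "rx": 0, "ry": 0, "rz": 0}
  ],
  "jaw": 85
}}

```text
clock: 14.98
tcp_pos: [0.6232, -0.1304, 0.3302]
orientation: [3.14, 0.103, 0.001]
contact_force: [0.1, -0.0, 0.4]
grip_width: 0.0852
gripper_force: 0.0
```

Request:
{"name": "send_rows", "arguments": {
  "deltas": [
    {"dx": -30, "dy": -15, "dz": 5, "rx": 0, "ry": 0, "rz": 0},
    {"dx": -60, "dy": -30, "dz": 10, "rx": 0, "ry": 0, "rz": 0},
    {"dx": -95, "dy": -45, "dz": 10, "rx": 0, "ry": 0, "rz": 0},
    {"dx": -130, "dy": -60, "dz": 10, "rx": 0, "ry": 0, "rz": 0},
    {"dx": -135, "dy": -70, "dz": 10, "rx": 0, "ry": 0, "rz": 0}
  ]
}}

```text
clock: 15.4
tcp_pos: [0.4836, -0.2025, 0.3382]
orientation: [3.136, 0.098, -0.005]
contact_force: [-0.3, 0.3, -0.8]
grip_width: 0.0852
gripper_force: 0.0
```

Run:
```python
from h import *
st()
f=grab('wrist');P=pts(f);im=f['frame'];np.savez('w6.npz',P=P,im=im);cv2.imwrite('pics/w6.png',im)
hsv=cv2.cvtColor(im,cv2.COLOR_BGR2HSV);x,y,z=P[...,0],P[...,1],P[...,2]
m=((hsv[...,0]>4)&(hsv[...,0]<22)&(hsv[...,1]>140)&(hsv[...,2]>70)&(x>.4)&(x<.7)&(y<-.03)&(y>-.3)&(z>.105))
k,l,s,c=cv2.connectedComponentsWithStats(m.astype(np.uint8))
for i in range(1,k):
    if s[i,4]<25: continue
    q=P[l==i];t=q[:,2].max();print(s[i],np.round(np.percentile(q,[2,50,98],axis=0),4).tolist())
```

```text
t 15.4 p [ 0.4836 -0.2025  0.3382] z [-0.003 -0.004 -1.   ] y [ 0.062 -0.998  0.004] q [ 0.99  0.24 -0.84  1.75  0.19  1.24 -1.41] F [-0.3  0.3 -0.8] w 0.0852 g 0.0
[166   0  46  29 955] [[0.6096, -0.1468, 0.2179], [0.6166, -0.1355, 0.2313], [0.6229, -0.1221, 0.2336]]
[228   5  21  25 210] [[0.6305, -0.163, 0.1225], [0.6387, -0.1549, 0.134], [0.6476, -0.1467, 0.136]]
[164  15  10  42 295] [[0.603, -0.093, 0.1282], [0.6193, -0.0905, 0.1338], [0.6361, -0.0867, 0.1357]]
[230  42  20  25 191] [[0.5991, -0.1642, 0.1148], [0.6085, -0.1558, 0.1341], [0.6174, -0.1492, 0.1358]]
[ 247  147   22   81 1050] [[0.439, -0.1881, 0.131], [0.4802, -0.1809, 0.1359], [0.5212, -0.172, 0.1377]]
```

View pics/w6.png

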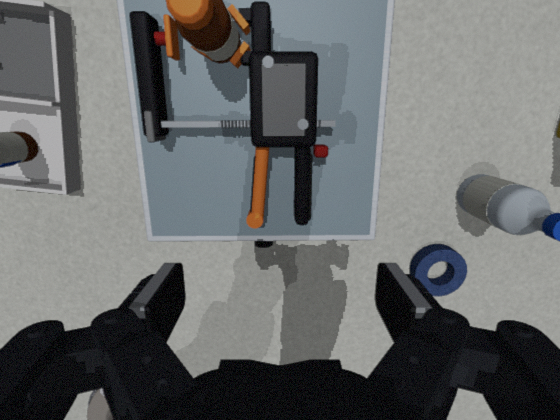

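Run:
```python
from h import *
d=np.load("w6.npz");P,im=d["P"],d["im"];g=im.max(2);x,y,z=P[...,0],P[...,1],P[...,2]
q=(g<70)&(z>.122)&(z<.145)&(x>.44)&(x<.515)&(y<-.2)&(y>-.26)
Q=P[q];print(len(Q),np.percentile(Q,[2,50,98],axis=0).round(4).tolist())
for a,b in((.465,.48),(.48,.495)):
    t=Q[(Q[:,0]>a)&(Q[:,0]<b)];print(a,np.percentile(t[:,1],[2,50,98]).round(4))
plan([.477,-.207,.110],ori(3.8,90,-1),1)
```

```text
1130 [[0.4458, -0.2366, 0.1309], [0.481, -0.227, 0.1372], [0.5138, -0.2179, 0.1396]]
0.465 [-0.2367 -0.2276 -0.219 ]
0.48 [-0.2358 -0.2267 -0.2183]
shift [  -7.9   -2.3 -228.3] rot [ 0.3 -0.1  0.4] 0.5 per call [  -7.9   -2.3 -228.3] [ 0.26 -0.08  0.39]
```

Request:
{"name": "send_rows", "arguments": {
  "deltas": [
    {"dx": -7, "dy": -2, "dz": -35, "rx": 0.2, "ry": 0, "rz": 0.3},
    {"dx": -7, "dy": -2, "dz": -70, "rx": 0.2, "ry": 0, "rz": 0.3},
    {"dx": -7, "dy": -2, "dz": -105, "rx": 0.2, "ry": 0, "rz": 0.3},
    {"dx": -7, "dy": -2, "dz": -135, "rx": 0.2, "ry": 0, "rz": 0.3},
    {"dx": -7, "dy": -2, "dz": -160, "rx": 0.2, "ry": 0, "rz": 0.3}
  ]
}}

```text
clock: 15.87
tcp_pos: [0.4819, -0.2019, 0.176]
orientation: [-3.136, -0.112, -0.001]
contact_force: [-0.2, -1.3, -0.1]
grip_width: 0.0854
gripper_force: 0.0
```

Request:
{"name": "send_rows", "arguments": {
  "deltas": [
    {"dx": 0, "dy": 0, "dz": -15, "rx": 0, "ry": 0, "rz": 0},
    {"dx": 0, "dy": 0, "dz": -15, "rx": 0, "ry": 0, "rz": 0}
  ]
}}

```text
clock: 16.03
tcp_pos: [0.4806, -0.2015, 0.1598]
orientation: [-3.134, -0.113, 0.006]
contact_force: [0.6, -0.3, 0.3]
grip_width: 0.0848
gripper_force: 0.0
```

```bash
python3 -c "
from h import *
st()
plan([.477,-.2055,.110],ori(3.8,90,-1),1)"
```

```text
t 16.03 p [ 0.4806 -0.2015  0.1598] z [-0.004  0.006 -1.   ] y [ 0.072 -0.997 -0.006] q [ 0.9   0.43 -0.77  1.96  0.38  0.9  -1.56] F [ 0.6 -0.3  0.3] w 0.0848 g 0.0
shift [ -3.6  -4.  -49.8] rot [-0.3 -0.2 -0.3] 0.5 per call [ -3.6  -4.  -49.8] [-0.33 -0.21 -0.31]
```

Request:
{"name": "send_rows", "arguments": {
  "deltas": [
    {"dx": -3.5, "dy": -4, "dz": -5, "rx": -0.3, "ry": -0.2, "rz": -0.3},
    {"dx": -3.5, "dy": -4, "dz": -18, "rx": -0.3, "ry": -0.2, "rz": -0.3},
    {"dx": -3.5, "dy": -4, "dz": -32, "rx": -0.3, "ry": -0.2, "rz": -0.3},
    {"dx": -3.5, "dy": -4, "dz": -44, "rx": -0.3, "ry": -0.2, "rz": -0.3},
    {"dx": -3.5, "dy": -4, "dz": -48, "rx": -0.3, "ry": -0.2, "rz": -0.3}
  ]
}}

```text
clock: 16.45
tcp_pos: [0.4774, -0.2068, 0.1132]
orientation: [3.138, 0.102, 0.004]
contact_force: [0.1, -1.5, -0.2]
grip_width: 0.0853
gripper_force: 0.0
```

Request:
{"name": "send_rows", "arguments": {
  "deltas": [
    {"dx": 0, "dy": 0, "dz": -1, "rx": 0, "ry": 0, "rz": 0},
    {"dx": 0, "dy": 0, "dz": -1, "rx": 0, "ry": 0, "rz": 0}
  ]
}}

```text
clock: 16.62
tcp_pos: [0.4781, -0.2067, 0.1135]
orientation: [3.137, 0.103, 0.006]
contact_force: [0.1, -0.0, -0.1]
grip_width: 0.0851
gripper_force: 0.0
```

```bash
cat >> h.py <<'E'
def clamp(tag=None):
    "pad/jaw top y in shaker frame, from side and top cameras"
    c,s=np.cos(np.radians(3.8)),np.sin(np.radians(3.8))
    for n in("side","top"):
        f=grab(n);P=pts(f);im=f["frame"];hsv=cv2.cvtColor(im,cv2.COLOR_BGR2HSV)
        X=P[...,0]-.5456;Y=P[...,1]+.1755;u=c*X+s*Y;v=-s*X+c*Y;z=P[...,2]
        box=(u>.055)&(u<.105)&(v>.03)&(v<.14)&(z>.105)&(z<.15)
        org=box&(hsv[...,0]>3)&(hsv[...,0]<22)&(hsv[...,1]>140)&(hsv[...,2]>50)&(v>.045)
        box2=(u>-.02)&(u<.105)&(v>.045)&(v<.14)&(z>.13)&(z<.15)
        blk=box2&(im.max(2)<70)
        p=v[org];j=v[blk];print(n,"pad",len(p),np.round(np.median(p)*1e3,1) if len(p) else None,"jaw",len(j),np.round(np.median(j)*1e3,1) if len(j) else None)
        if n=="side" and tag: cv2.imwrite(f"pics/{tag}.png",cv2.resize(im[95:225,190:360],(785,600),interpolation=cv2.INTER_CUBIC))
E
python3 -c "
from h import *
st();clamp('c0')"
```

```text
t 16.62 p [ 0.4781 -0.2067  0.1135] z [ 0.004 -0.002 -1.   ] y [ 0.065 -0.998  0.003] q [ 0.87  0.49 -0.73  2.    0.45  0.81 -1.62] F [ 0.1 -0.  -0.1] w 0.0851 g 0.0
side pad 47 82.2 jaw 218 109.6
top pad 31 79.4 jaw 241 103.8
```

Request:
{"name": "send_rows", "arguments": {
  "deltas": [
    {"dx": 0.3, "dy": -5, "dz": -1, "rx": 0, "ry": 0, "rz": 0},
    {"dx": 0.6, "dy": -9, "dz": -1, "rx": 0, "ry": 0, "rz": 0},
    {"dx": 0.8, "dy": -13, "dz": -1, "rx": 0, "ry": 0, "rz": 0},
    {"dx": 1, "dy": -16, "dz": -1, "rx": 0, "ry": 0, "rz": 0}
  ]
}}

```text
clock: 17.05
tcp_pos: [0.4786, -0.2222, 0.1125]
orientation: [3.139, 0.103, 0.005]
contact_force: [-1.5, 4.3, 2.5]
grip_width: 0.085
gripper_force: 2.2
```

Request:
{"name": "send_rows", "arguments": {
  "deltas": [
    {"dx": 0.2, "dy": -3, "dz": 0, "rx": 0, "ry": 0, "rz": 0},
    {"dx": 0.4, "dy": -6, "dz": 0, "rx": 0, "ry": 0, "rz": 0},
    {"dx": 0.6, "dy": -9, "dz": 0, "rx": 0, "ry": 0, "rz": 0}
  ]
}}

```text
clock: 17.3
tcp_pos: [0.4789, -0.2309, 0.1123]
orientation: [3.139, 0.104, 0.004]
contact_force: [-3.5, 6.3, 3.3]
grip_width: 0.0851
gripper_force: 2.9
```

Request:
{"name": "send_rows", "arguments": {
  "deltas": [
    {"dx": 0.2, "dy": -3, "dz": 0, "rx": 0, "ry": 0, "rz": 0},
    {"dx": 0.3, "dy": -5, "dz": 0, "rx": 0, "ry": 0, "rz": 0},
    {"dx": 0.3, "dy": -5, "dz": 0, "rx": 0, "ry": 0, "rz": 0}
  ]
}}

```text
clock: 17.55
tcp_pos: [0.4792, -0.236, 0.1122]
orientation: [3.139, 0.103, 0.004]
contact_force: [-3.3, 5.4, 3.3]
grip_width: 0.0848
gripper_force: 3.0
```

```bash
python3 -c "
from h import *
st();clamp()"
```

```text
t 17.55 p [ 0.4792 -0.236   0.1122] z [ 0.002 -0.001 -1.   ] y [ 0.066 -0.998  0.001] q [ 0.91  0.51 -0.72  1.97  0.45  0.82 -1.57] F [-3.3  5.4  3.3] w 0.0848 g 3.0
side pad 46 73.9 jaw 215 102.3
top pad 29 70.8 jaw 245 96.0
```

Request:
{"name": "send_rows", "arguments": {
  "deltas": [
    {"dx": 0.1, "dy": -2, "dz": 0, "rx": 0, "ry": 0, "rz": 0},
    {"dx": 0.1, "dy": -2, "dz": 0, "rx": 0, "ry": 0, "rz": 0}
  ]
}}

```text
clock: 17.82
tcp_pos: [0.4794, -0.2381, 0.1122]
orientation: [3.139, 0.104, 0.004]
contact_force: [-2.6, 5.0, 2.9]
grip_width: 0.0851
gripper_force: 2.7
```

Request:
{"name": "send_rows", "arguments": {
  "deltas": [
    {"dx": 0.1, "dy": -2, "dz": 0, "rx": 0, "ry": 0, "rz": 0},
    {"dx": 0.1, "dy": -2, "dz": 0, "rx": 0, "ry": 0, "rz": 0}
  ]
}}

```text
clock: 17.98
tcp_pos: [0.4795, -0.2399, 0.1122]
orientation: [3.139, 0.104, 0.004]
contact_force: [-3.0, 6.4, 3.1]
grip_width: 0.0852
gripper_force: 2.8
```

```bash
python3 -c "
from h import *
st();clamp()"
```

```text
t 17.98 p [ 0.4795 -0.2399  0.1122] z [ 0.003 -0.001 -1.   ] y [ 0.066 -0.998  0.001] q [ 0.91  0.52 -0.71  1.96  0.46  0.82 -1.56] F [-3.   6.4  3.1] w 0.0852 g 2.8
side pad 47 72.3 jaw 212 99.9
top pad 32 69.8 jaw 241 94.0
```

Request:
{"name": "send_rows", "arguments": {
  "deltas": [
    {"dx": 0.1, "dy": -2, "dz": 0, "rx": 0, "ry": 0, "rz": 0},
    {"dx": 0.1, "dy": -2, "dz": 0, "rx": 0, "ry": 0, "rz": 0}
  ]
}}

```text
clock: 18.25
tcp_pos: [0.4796, -0.2401, 0.1121]
orientation: [-3.139, -0.106, -0.003]
contact_force: [-3.2, 10.0, 3.0]
grip_width: 0.0849
gripper_force: 4.8
```

Request:
{"name": "send_rows", "arguments": {
  "deltas": [
    {"dx": 0.1, "dy": -1.5, "dz": 0, "rx": 0, "ry": 0, "rz": 0},
    {"dx": 0.1, "dy": -1.5, "dz": 0, "rx": 0, "ry": 0, "rz": 0}
  ]
}}

```text
clock: 18.42
tcp_pos: [0.4796, -0.2404, 0.1121]
orientation: [-3.137, -0.107, -0.003]
contact_force: [-3.3, 12.9, 4.3]
grip_width: 0.0851
gripper_force: 6.4
```

```bash
python3 -c "
from h import *
st();clamp()"
```

```text
t 18.42 p [ 0.4796 -0.2404  0.1121] z [ 0.002  0.002 -1.   ] y [ 0.068 -0.998 -0.002] q [ 0.91  0.52 -0.72  1.96  0.45  0.83 -1.55] F [-3.3 12.9  4.3] w 0.0851 g 6.4
side pad 44 71.7 jaw 218 99.6
top pad 31 69.9 jaw 246 93.5
```

Request:
{"name": "send_rows", "arguments": {
  "deltas": [
    {"dx": -0.5, "dy": 8, "dz": 0, "rx": 0, "ry": 0, "rz": 0},
    {"dx": -1, "dy": 16, "dz": 0, "rx": 0, "ry": 0, "rz": 0},
    {"dx": -1.5, "dy": 24, "dz": 0, "rx": 0, "ry": 0, "rz": 0},
    {"dx": -2, "dy": 31, "dz": 0, "rx": 0, "ry": 0, "rz": 0},
    {"dx": -2, "dy": 31, "dz": 0, "rx": 0, "ry": 0, "rz": 0}
  ]
}}

```text
clock: 18.93
tcp_pos: [0.4785, -0.2122, 0.1127]
orientation: [3.137, 0.105, 0.007]
contact_force: [0.3, 0.4, -0.3]
grip_width: 0.0849
gripper_force: 0.0
```

```bash
python3 -c "
from h import *
st();clamp()"
```

```text
t 18.93 p [ 0.4785 -0.2122  0.1127] z [ 0.004 -0.003 -1.   ] y [ 0.067 -0.998  0.003] q [ 0.87  0.5  -0.72  1.99  0.45  0.81 -1.61] F [ 0.3  0.4 -0.3] w 0.0849 g 0.0
side pad 48 71.2 jaw 216 99.7
top pad 31 69.9 jaw 244 93.6
```

Request:
{"name": "send_rows", "arguments": {
  "deltas": [
    {"dx": 0.5, "dy": -7, "dz": 0, "rx": 0, "ry": 0, "rz": 0},
    {"dx": 1, "dy": -14, "dz": 0, "rx": 0, "ry": 0, "rz": 0},
    {"dx": 1.4, "dy": -21, "dz": 0, "rx": 0, "ry": 0, "rz": 0},
    {"dx": 1.8, "dy": -27, "dz": 0, "rx": 0, "ry": 0, "rz": 0},
    {"dx": 2, "dy": -29, "dz": 0, "rx": 0, "ry": 0, "rz": 0}
  ]
}}

```text
clock: 19.45
tcp_pos: [0.4793, -0.2404, 0.112]
orientation: [-3.138, -0.103, -0.002]
contact_force: [-4.3, 12.3, 5.1]
grip_width: 0.0851
gripper_force: 6.3
```

```bash
python3 -c "
from h import *
st();clamp()"
```

```text
t 19.45 p [ 0.4793 -0.2404  0.112 ] z [ 0.001  0.002 -1.   ] y [ 0.066 -0.998 -0.002] q [ 0.91  0.52 -0.71  1.96  0.45  0.83 -1.56] F [-4.3 12.3  5.1] w 0.0851 g 6.3
side pad 46 62.2 jaw 222 89.4
top pad 32 59.4 jaw 240 83.4
```

Request:
{"name": "send_rows", "arguments": {
  "deltas": [
    {"dx": -0.5, "dy": 8, "dz": 0, "rx": 0, "ry": 0, "rz": 0},
    {"dx": -1, "dy": 16, "dz": 0, "rx": 0, "ry": 0, "rz": 0},
    {"dx": -1.5, "dy": 24, "dz": 0, "rx": 0, "ry": 0, "rz": 0},
    {"dx": -2, "dy": 30, "dz": 0, "rx": 0, "ry": 0, "rz": 0},
    {"dx": -2, "dy": 30, "dz": 0, "rx": 0, "ry": 0, "rz": 0}
  ]
}}

```text
clock: 19.97
tcp_pos: [0.4785, -0.2112, 0.1127]
orientation: [3.137, 0.105, 0.007]
contact_force: [-0.2, -0.2, -0.2]
grip_width: 0.0853
gripper_force: 0.0
```

```bash
python3 -c "
from h import *
st();clamp()"
```

```text
t 19.97 p [ 0.4785 -0.2112  0.1127] z [ 0.004 -0.003 -1.   ] y [ 0.067 -0.998  0.003] q [ 0.87  0.5  -0.72  2.    0.45  0.81 -1.61] F [-0.2 -0.2 -0.2] w 0.0853 g 0.0
side pad 42 61.1 jaw 219 89.1
top pad 32 59.3 jaw 241 83.4
```

Request:
{"name": "send_rows", "arguments": {
  "deltas": [
    {"dx": 0.5, "dy": -6, "dz": 0, "rx": 0, "ry": 0, "rz": 0},
    {"dx": 0.8, "dy": -10, "dz": 0, "rx": 0, "ry": 0, "rz": 0},
    {"dx": 1, "dy": -14, "dz": 0, "rx": 0, "ry": 0, "rz": 0},
    {"dx": 1.2, "dy": -17, "dz": 0, "rx": 0, "ry": 0, "rz": 0}
  ]
}}

```text
clock: 20.4
tcp_pos: [0.4786, -0.2288, 0.1121]
orientation: [3.139, 0.102, 0.003]
contact_force: [-4.0, 7.0, 3.7]
grip_width: 0.085
gripper_force: 4.1
```

```bash
python3 -c "
from h import *
st();clamp()"
```

```text
t 20.4 p [ 0.4786 -0.2288  0.1121] z [ 0.002 -0.    -1.   ] y [ 0.065 -0.998  0.001] q [ 0.9   0.51 -0.72  1.98  0.45  0.82 -1.58] F [-4.   7.   3.7] w 0.085 g 4.1
side pad 39 58.8 jaw 217 83.8
top pad 31 56.4 jaw 245 78.5
```

Request:
{"name": "send_rows", "arguments": {
  "deltas": [
    {"dx": 0.2, "dy": -3, "dz": 0, "rx": 0, "ry": 0, "rz": 0},
    {"dx": 0.3, "dy": -5, "dz": 0, "rx": 0, "ry": 0, "rz": 0},
    {"dx": 0.3, "dy": -5, "dz": 0, "rx": 0, "ry": 0, "rz": 0}
  ]
}}

```text
clock: 20.75
tcp_pos: [0.4788, -0.2333, 0.1121]
orientation: [3.14, 0.103, 0.003]
contact_force: [-2.2, 6.7, 3.8]
grip_width: 0.085
gripper_force: 3.5
```

```bash
python3 -c "
from h import *
st();clamp();clamp('c3')"
```

```text
t 20.75 p [ 0.4788 -0.2333  0.1121] z [ 0.002 -0.    -1.   ] y [ 0.066 -0.998  0.   ] q [ 0.9   0.51 -0.72  1.97  0.45  0.82 -1.57] F [-2.2  6.7  3.8] w 0.085 g 3.5
side pad 34 58.9 jaw 221 82.6
top pad 33 56.3 jaw 248 76.3
side pad 32 59.0 jaw 221 82.6
top pad 33 56.4 jaw 248 76.6
```

View pics/c3.png

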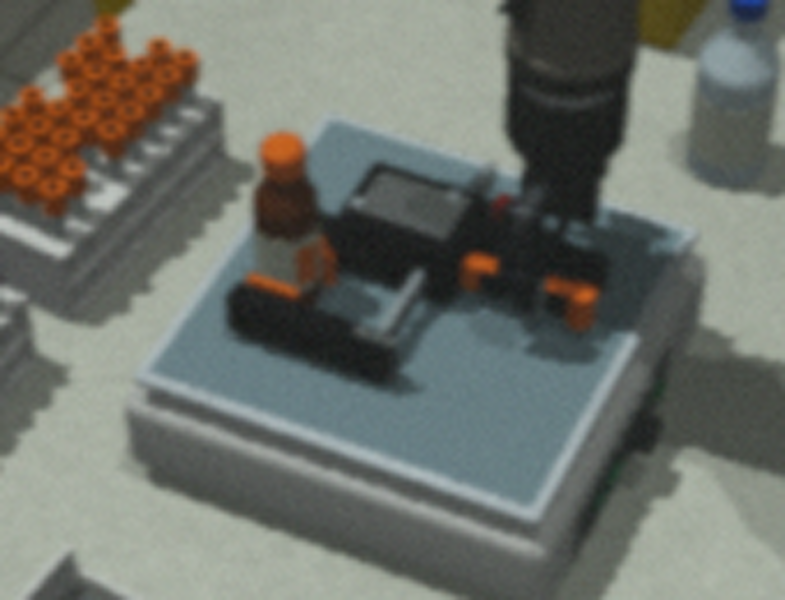

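The pad has stopped moving (58.9) while the jaw advances, so the bottle is seated with about 4–4.5 mm compression. The trigger is about 70% squeezed. I'll squeeze a little further and hold.

Request:
{"name": "send_rows", "arguments": {
  "deltas": [
    {"dx": 0.1, "dy": -1.5, "dz": 0, "rx": 0, "ry": 0, "rz": 0},
    {"dx": 0.2, "dy": -3, "dz": 0, "rx": 0, "ry": 0, "rz": 0},
    {"dx": 0.3, "dy": -4.5, "dz": 0, "rx": 0, "ry": 0, "rz": 0},
    {"dx": 0.3, "dy": -4.5, "dz": 0, "rx": 0, "ry": 0, "rz": 0},
    {"dx": 0.3, "dy": -4.5, "dz": 0, "rx": 0, "ry": 0, "rz": 0}
  ]
}}

```text
clock: 21.37
tcp_pos: [0.4791, -0.2367, 0.112]
orientation: [-3.139, -0.105, -0.002]
contact_force: [-3.7, 9.4, 5.0]
grip_width: 0.0849
gripper_force: 4.6
```

```bash
python3 -c "
from h import *
st();clamp();clamp();st()"
```

```text
t 21.37 p [ 0.4791 -0.2367  0.112 ] z [ 0.001  0.001 -1.   ] y [ 0.067 -0.998 -0.001] q [ 0.91  0.51 -0.72  1.97  0.45  0.82 -1.56] F [-3.7  9.4  5. ] w 0.0849 g 4.6
side pad 34 58.0 jaw 215 80.9
top pad 33 56.3 jaw 242 75.3
side pad 34 58.6 jaw 212 81.1
top pad 34 56.4 jaw 244 75.4
t 21.57 p [ 0.479  -0.2367  0.112 ] z [ 0.001  0.001 -1.   ] y [ 0.067 -0.998 -0.001] q [ 0.91  0.51 -0.72  1.97  0.45  0.82 -1.56] F [-4.2  9.6  3.9] w 0.085 g 4.6
```

Request:
{"name": "send_rows", "arguments": {
  "deltas": [
    {"dx": 0.1, "dy": -1, "dz": 0, "rx": 0, "ry": 0, "rz": 0},
    {"dx": 0.1, "dy": -2, "dz": 0, "rx": 0, "ry": 0, "rz": 0},
    {"dx": 0.1, "dy": -2, "dz": 0, "rx": 0, "ry": 0, "rz": 0},
    {"dx": 0.1, "dy": -2, "dz": 0, "rx": 0, "ry": 0, "rz": 0},
    {"dx": 0.1, "dy": -2, "dz": 0, "rx": 0, "ry": 0, "rz": 0}
  ]
}}

```text
clock: 21.98
tcp_pos: [0.4793, -0.2386, 0.1121]
orientation: [-3.139, -0.105, -0.002]
contact_force: [-3.2, 9.4, 4.0]
grip_width: 0.0848
gripper_force: 4.6
```

```bash
python3 -c "
from h import *
st();clamp();clamp();st()"
```

```text
t 21.98 p [ 0.4793 -0.2386  0.1121] z [ 0.001  0.001 -1.   ] y [ 0.067 -0.998 -0.001] q [ 0.91  0.52 -0.72  1.97  0.45  0.82 -1.56] F [-3.2  9.4  4. ] w 0.0848 g 4.6
side pad 31 58.9 jaw 209 80.0
top pad 34 56.4 jaw 237 74.6
side pad 31 57.6 jaw 211 80.6
top pad 33 56.4 jaw 237 74.4
t 22.18 p [ 0.4792 -0.2387  0.1121] z [ 0.001  0.001 -1.   ] y [ 0.067 -0.998 -0.001] q [ 0.91  0.52 -0.71  1.97  0.45  0.82 -1.56] F [-3.8  8.8  3.7] w 0.085 g 4.6
```

Compression is steady at about 6 mm and the trigger is about 93% squeezed and held, so I'm handing in.

```bash
python3 -c "
from bench import r
print(r.hand_in())"
```

```text
the job is handed in; nothing more can be done
None
```

The job is handed in, with no verdict shown: the orange bottle was tipped until its cap pointed about 47° below level, then set down and clamped into the V with the pad pressed in about 6 mm (camera estimate), trigger still held about 93% squeezed, at about 22 s.

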